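# Clamp a filter cartridge with U-bolts and start the filter rig

## Robot

A 7-joint arm with a two-finger parallel gripper is mounted at the origin on the work surface. World frame = base frame: x ahead of the robot, y to its left, z up, the work surface at z = 0. Lengths are in m, angles in rad, forces in N, time in s.
With the tool pointing down it reaches from about 0.425 to 0.875 m from the base axis. Payload 4.7 kg.
Tool frame: the origin (TCP) lies between the finger pads; the fingertips stand 8 mm ahead of it and the grasp point (between the pads) lies 11 mm behind it; z points along the fingers, y is the direction in which the jaws open and shut (so a half turn about z gives the same grasp; the last joint's range is limited). The gripper opens to 87 mm and grips with 3 to 60 N. Pads are 19 mm wide; open, the fingers measure 117 mm over their backs; the gripper's body (75 mm by 190 mm) begins 51 mm behind the grasp point.
Start: joints at [1.314, 0.321, -0.07, 1.45, 0.023, 1.371, -0.057], TCP at [0.174, -0.626, 0.231] pointing down, gripper open.
Joint ranges: [-2.86, 2.86], [-0.3, 2.09], [-1.38, 1.24], [0.06, 2.45], [-1.56, 4.7], [0.09, 2.05], [-2.69, 2.69]. Speed limits (rad/s): [2.57, 2.57, 3.14, 3.14, 3.14, 3.14, 3.14].

## Interface

Orientations are given as a rotation vector (axis times angle).
In Python, from bench import ctrl, optics, ticket gives the robot as it stands.
- The arm moves only by the tool play_rows, never from a script. Its argument "motion" is a list of rows, each a list of 5 numbers: the closure, from 0 (fully open) to 1 (shut), then the shift along the tool's x, y, z in cm, then the turn about the tool's z in rad. In form: [[jaw, tx, ty, tz, spin], ...]. A call has 1 to 20 rows; each row shifts and turns the commanded pose from where the row before left it, along the tool's axes as they then stand; what a row does not reach is not made up. A row lasts 1/8 s, in which the tool goes at most 62.5 mm and 10.7 degrees, less where a joint would pass 70% of its speed; a pose out of reach is approached as far as the arm can. A call is refused whole if a number of a shift passes 6.25 or a number of a turn 0.188, either way. A call with a gripper value outside its range is refused whole. The fingers move at their own pace and stop on an object; "force" is the grip in N (left out, the last holds). Time passes only in rows, so rows that do not move let the fingers close. It gives the time, the measured TCP pose, the force and the opening at its end, in the units of the state.
- ctrl.get_state(): the state, without advancing time (a new reading comes with each control period).
- optics.get_image(name): name is "side" or "top" or "wrist"; returns the picture (400x640x3 uint8, red, green, blue); there is no depth.
- optics.calibration(name): a dict with "K" (3x3 intrinsics, pixels), "pose" (4x4, takes a point from camera to world coordinates); the wrist camera has in their place "hand_eye" (4x4, takes a point from camera to tool coordinates, whose origin is the TCP and whose axes are the flange's). Camera axes: x right, y down, z forward; pixel columns grow to the right and rows downward; lengths in m; the calibration is good to about 2 mm. A picture is of the moment at which its call begins: read the wrist's pose just before it. calibration takes no time and is no camera call.
- ticket.close_job(): hands the job in, once; it reports no verdict.
The state is a dict: "time": time; "joint_positions": joint angles; "qd": joint speeds; "joint_torque": joint torques, N m; "position": TCP position; "tool_rot": TCP orientation; "ft_force": force on the tool from outside, world axes, zero at the start; "torque": the same for the moment, N m; "grip_width": opening from 0.0 (shut) to 1.0 (fully open).
Only numpy, scipy, OpenCV 4.12 (cv2) and the standard library are available. Lean on these libraries where they do the work, as an engineer would, in place of code of your own. Each camera call takes 0.05 s, during which the arm holds its last target.

## Task

Set the bench filter up for a run: lay the steel cartridge from its white holder into the two V-supports of the blue filter stand, then take every U-bolt from the wooden rack and drop it over the cartridge, each at a bracket of its own (any bracket), with both legs through the bracket's two holes until its bow rests on the cartridge. Stand the red cup upright in the middle of the ring on the steel scale plate. When all that is in place, press the controller's keys fully in and let them out, one at a time: blue, then yellow, then green; leave the amber jar, green jar and white bottle where they are.

Things in the scene. Friction and masses are not known exactly. Their poses are not given: they have to be found in the camera images.
- cartridge_mid (a point): steel filter cartridge, a straight bar 30 mm in diameter and 260 mm long with a blue collar (40 mm in diameter, 16 mm long, from 113 to 129 mm from the middle) at each end; 0.35 kg. This point is its middle, on its axis; the bar runs along its y axis (both ends are alike). It waits in a white holder with its axis 45 mm above the table, free below down to an 8 mm base.
- cradle (a point): where the cartridge's middle belongs on the blue filter stand (fixed; 230 mm along y, 100 mm along x): on the bar's axis when it lies in the two V-supports, 70 mm above the table. y runs along the bar, z up. The V-supports stand at y = -98 and +98 mm, 12 mm thick, their mouths 46 mm wide at axis height, with 18 mm of axial play in all between the collars.
- bracket0 (a point): bracket 0 of the filter stand, at its -y end (-70 mm along y from the middle): an aluminium plate 80 x 30 x 8 mm with two holes 13 mm in diameter at x = -22 and +22 mm. This point is midway between the holes, on the plate's top, 43 mm above the table; axes as the stand's: y along the cartridge, z up. 25 mm of air under the plate, down to 10 mm above the table, with a 12 mm wide web in the middle.
- bracket1 (a point): bracket 1 of the filter stand, in its middle (0 mm along y from the middle): an aluminium plate 80 x 30 x 8 mm with two holes 13 mm in diameter at x = -22 and +22 mm. This point is midway between the holes, on the plate's top, 43 mm above the table; axes as the stand's: y along the cartridge, z up. 25 mm of air under the plate, down to 10 mm above the table, with a 12 mm wide web in the middle.
- bracket2 (a point): bracket 2 of the filter stand, at its +y end (70 mm along y from the middle): an aluminium plate 80 x 30 x 8 mm with two holes 13 mm in diameter at x = -22 and +22 mm. This point is midway between the holes, on the plate's top, 43 mm above the table; axes as the stand's: y along the cartridge, z up. 25 mm of air under the plate, down to 10 mm above the table, with a 12 mm wide web in the middle.
- ubolt0_tab (a point): U-bolt 0 (may be absent): steel, legs 8 mm thick and 44 mm apart (centre to centre, at x = -22 and +22 mm), round bow on top with an upright orange grip tab 26 mm (x) x 12 mm (y) x 32 mm high; 0.11 kg. This point is the tab's centre, 88 mm above the leg ends and 23 mm above the bow's underside; z points up, away from the legs.
- ubolt1_tab (a point): U-bolt 1 (may be absent): steel, legs 8 mm thick and 44 mm apart (centre to centre, at x = -22 and +22 mm), round bow on top with an upright orange grip tab 26 mm (x) x 12 mm (y) x 32 mm high; 0.11 kg. This point is the tab's centre, 88 mm above the leg ends and 23 mm above the bow's underside; z points up, away from the legs.
- ubolt2_tab (a point): U-bolt 2 (may be absent): steel, legs 8 mm thick and 44 mm apart (centre to centre, at x = -22 and +22 mm), round bow on top with an upright orange grip tab 26 mm (x) x 12 mm (y) x 32 mm high; 0.11 kg. This point is the tab's centre, 88 mm above the leg ends and 23 mm above the bow's underside; z points up, away from the legs.
- ubolt0_feet (a point): the point midway between the two leg ends of U-bolt 0 (may be absent); same axes. At first it stands in the wooden rack (80 x 180 x 40 mm high; tabs 60 mm apart), legs 30 mm deep in its holes. Seated on the cartridge, the leg ends lie 22 mm below the bracket's top and the tab's centre 66 mm above it (109 mm above the table).
- ubolt1_feet (a point): the point midway between the two leg ends of U-bolt 1 (may be absent); same axes. At first it stands in the wooden rack (80 x 180 x 40 mm high; tabs 60 mm apart), legs 30 mm deep in its holes. Seated on the cartridge, the leg ends lie 22 mm below the bracket's top and the tab's centre 66 mm above it (109 mm above the table).
- ubolt2_feet (a point): the point midway between the two leg ends of U-bolt 2 (may be absent); same axes. At first it stands in the wooden rack (80 x 180 x 40 mm high; tabs 60 mm apart), legs 30 mm deep in its holes. Seated on the cartridge, the leg ends lie 22 mm below the bracket's top and the tab's centre 66 mm above it (109 mm above the table).
- cup_mid (a point): red plastic cup, open, 58 mm wide at the rim and 54 mm at the foot, 65 mm high, wall 3 mm, 0.12 kg; this point is its centre half-way up (32.5 mm above its foot); z up
- scale_mark (a point): steel scale plate, 120 x 120 mm, 6 mm high, fixed on the table: this point is the centre of the black ring (72 mm across) marked on its top, 6 mm above the table
- key_blue_top (a point): centre of the top of the blue key, a round spring key 28 mm across on the grey controller (110 x 180 mm, fixed; keys in a row 55 mm apart in an order that varies; a white display block 73 mm high stands 48 mm behind the row of keys, seen from the robot)
- key_yellow_top (a point): centre of the top of the yellow key, a round spring key 28 mm across on the grey controller (110 x 180 mm, fixed; keys in a row 55 mm apart in an order that varies; a white display block 73 mm high stands 48 mm behind the row of keys, seen from the robot)
- key_green_top (a point): centre of the top of the green key, a round spring key 28 mm across on the grey controller (110 x 180 mm, fixed; keys in a row 55 mm apart in an order that varies; a white display block 73 mm high stands 48 mm behind the row of keys, seen from the robot)
- key_blue (a joint): travel of the blue key: 0 out, 0.006 m fully pressed (straight down, 5 N); springs back; counts as pressed beyond 0.004
- key_yellow (a joint): travel of the yellow key: 0 out, 0.006 m fully pressed (straight down, 5 N); springs back; counts as pressed beyond 0.004
- key_green (a joint): travel of the green key: 0 out, 0.006 m fully pressed (straight down, 5 N); springs back; counts as pressed beyond 0.004
- jar_amber: bystander: amber jar, 50 mm wide, 75 mm high, black cap; origin at its foot; to be left alone
- bottle_white: bystander: white bottle, 52 mm wide, 130 mm high, blue cap; origin at its foot; to be left alone
- jar_green: bystander: green glass jar, 52 mm wide, 85 mm high, white cap; origin at its foot; to be left alone

How it is judged:
By the outcome, as a careful person would: the job done as asked, in the order asked, and still so for the second after the job is handed in, with the robot touching nothing.
Of ubolt0, ubolt1, ubolt2 only 2 to 3 are there at a start; the rules pass over those that are not, and their reading is None.
At some moment in a run one of cup may be knocked a few centimetres aside while the robot is not near it.
It also fails if it takes over 210 s, if anything falls off the work surface, if the arm or the gripper's body presses on something with over 40 N, if the wrist force passes 120 N, or if a joint passes its speed limit or range.

## Working session

There is one attempt and no reset: what is moved stays moved. The work goes in short steps, Python scripts to look and compute and a tool call to move; the robot and the scene stay as the last step left them, time stands still between calls to the robot, and variables do not carry over. Pictures are saved under pics/ and viewed, and the job is handed in when it is done.

Besides the shell and the picture viewer there is one more tool, called after "Call:" as name(argument=value, ...) on one line, values as JSON. play_rows: Moves the arm, as the interface text tells. Its arguments: {"type":"object","properties":{"motion":{"type":"array"},"force":{"type":"number"}},"required":["motion"]}

```bash
ls; mkdir -p pics
python3 - <<'E'
from bench import ctrl, optics
import cv2
s=ctrl.get_state()
for k,v in s.items(): print(k,v)
for n in ("side","top","wrist"):
    im=optics.get_image(n); cv2.imwrite(f"pics/{n}0.png",im[:,:,::-1])
    c=optics.calibration(n); print(n,c)
E
```

```text
pics
time 0.0
joint_positions [ 1.31413343  0.32183469 -0.07007288  1.4516732   0.02259742  1.37077197
 -0.05688858]
qd [-1.11623306e-03 -3.80795215e-04  4.75040944e-05  9.65542931e-04
 -2.56430449e-04 -9.47223610e-04  3.91312284e-04]
joint_torque [ 1.49911205e-05 -4.91287529e+01 -4.03597103e-01 -3.12532425e+01
 -6.38019713e-02  4.37625451e-02  1.61838766e-04]
position [ 0.17365831 -0.6258229   0.2294547 ]
tool_rot [-3.11099016e+00 -4.23810277e-01  5.54659727e-04]
ft_force [-0.27703989  0.48388261 -0.79379037]
torque [-0.07730995  0.00191735  0.02492475]
grip_width 1.0012452990678773
side {'K': array([[361.25956006,   0.        , 317.84663375],
       [  0.        , 361.25956006, 201.15720362],
       [  0.        ,   0.        ,   1.        ]]), 'pose': array([[ 0.81518161, -0.43177543,  0.38606855,  0.24879368],
       [-0.57918027, -0.60144641,  0.55028396, -0.50906701],
       [-0.00539955, -0.67218465, -0.74036386,  0.78553079],
       [ 0.        ,  0.        ,  0.        ,  1.        ]])}
top {'K': array([[479.94664656,   0.        , 314.91425094],
       [  0.        , 479.94
[... 246 characters left out ...]
0e-02],
       [ 3.38859910e-03, -1.89189534e-01, -9.81934742e-01,
         1.50699698e+00],
       [ 0.00000000e+00,  0.00000000e+00,  0.00000000e+00,
         1.00000000e+00]])}
wrist {'K': array([[301.43221673,   0.        , 318.58531012],
       [  0.        , 301.43221673, 205.92174484],
       [  0.        ,   0.        ,   1.        ]]), 'hand_eye': array([[ 1.33822575e-04, -9.53580033e-01, -3.01139673e-01,
         8.14827760e-02],
       [ 9.99999977e-01,  7.69912204e-05,  2.00588919e-04,
         1.16043437e-03],
       [-1.68092477e-04, -3.01139693e-01,  9.53580021e-01,
        -1.54903327e-01],
       [ 0.00000000e+00,  0.00000000e+00,  0.00000000e+00,
         1.00000000e+00]])}
```

View pics/top0.png

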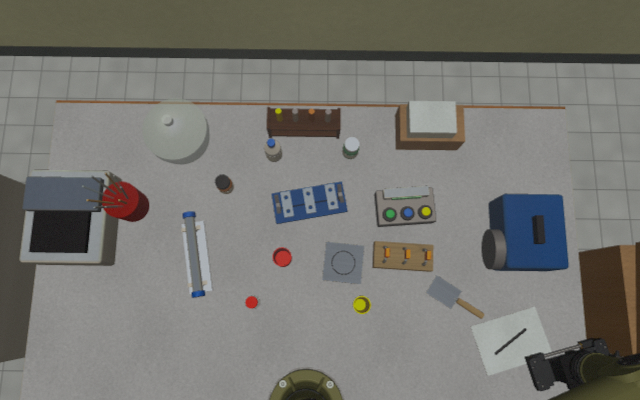

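View pics/side0.png

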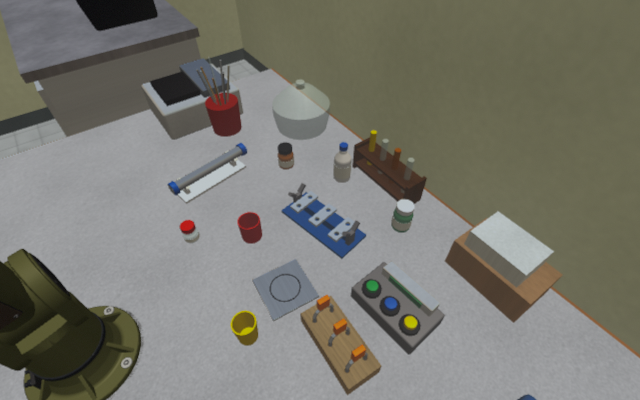

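View pics/wrist0.png

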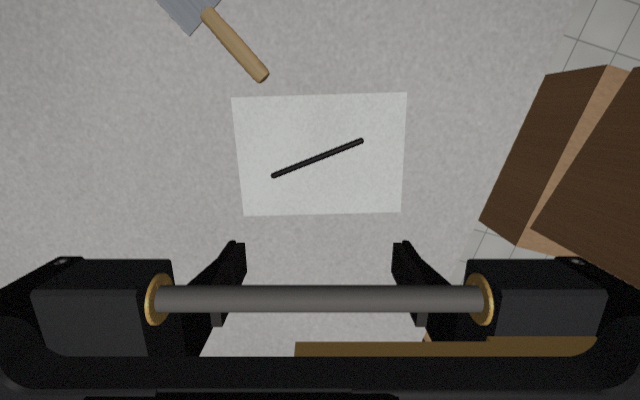

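```bash
cat > h.py <<'E'
import numpy as np, cv2
from scipy.spatial.transform import Rotation as R
from bench import ctrl, optics
def T_tool(s=None):
    s=s or ctrl.get_state(); T=np.eye(4); T[:3,:3]=R.from_rotvec(s["tool_rot"]).as_matrix(); T[:3,3]=s["position"]; return T
def shot(n,name=None,scale=1,crop=None):
    s=ctrl.get_state(); c=optics.calibration(n)
    T=c["pose"] if n!="wrist" else T_tool(s)@c["hand_eye"]
    im=optics.get_image(n)[:,:,::-1].copy()
    if name:
        o=im
        if crop: o=o[crop[1]:crop[3],crop[0]:crop[2]]
        if scale!=1: o=cv2.resize(o,None,fx=scale,fy=scale,interpolation=cv2.INTER_CUBIC)
        cv2.imwrite("pics/"+name+".png",o)
    return im,c["K"],T
def onplane(K,T,uv,z):
    d=T[:3,:3]@np.linalg.inv(K)@np.array([uv[0],uv[1],1.0]); o=T[:3,3]
    return o+d*(z-o[2])/d[2]
def proj(K,T,p):
    q=T[:3,:3].T@(np.asarray(p)-T[:3,3]); q=K@q; return q[:2]/q[2]
def tri(obs):
    A=np.zeros((3,3));b=np.zeros(3)
    for K,T,uv in obs:
        d=T[:3,:3]@np.linalg.inv(K)@np.array([uv[0],uv[1],1.0]); d/=np.linalg.norm(d)
        P=np.eye(3)-np.outer(d,d); A+=P; b+=P@T[:3,3]
    return np.linalg.solve(A,b)
def blobs(im,lo,hi,amin=20):
    m=cv2.inRange(cv2.cvtColor(im,cv2.COLOR_BGR2HSV),np.array(lo),np.array(hi))
    m=cv2.morphologyEx(m,cv2.MORPH_CLOSE,np.ones((3,3)))
    n,l,st,c=cv2.connectedComponentsWithStats(m)
    out=[]
    for i in range(1,n):
        if st[i,4]>=amin:
            ys,xs=np.where(l==i); r=cv2.minAreaRect(np.stack([xs,ys],1).astype(np.float32))
            out.append((c[i].round(1),st[i,4],tuple(np.round(r[0],1)),tuple(np.round(r[1],1)),round(r[2],1)))
    return out
def go(p,yaw=None):
    """shift in tool axes (cm) to bring the TCP to p; yaw = wanted heading of tool y axis (jaws), mod pi"""
    T=T_tool(); d=T[:3,:3].T@(np.asarray(p)-T[:3,3])*100
    ty=T[:3,1]; cur=np.arctan2(ty[1],ty[0])
    print("tool-shift cm",d.round(2),"jaw heading",round(cur,3),"tool x",T[:3,0].round(3),"z",T[:3,2].round(3), "q7",round(ctrl.get_state()["joint_positions"][6],3))
    if yaw is not None:
        e=(yaw-cur+np.pi/2)%np.pi-np.pi/2
        print("spin about tool z",round(-e,3),"(do the spin last, shifts in the old axes)")
E
python3 - <<'E'
from h import *
im,K,T=shot("top","top1",2,(170,170,450,320))
cv2.imwrite("pics/topz.png",cv2.resize(im[160:330,160:460],None,fx=2.6,fy=2.6,interpolation=cv2.INTER_CUBIC))
for n,lo,hi,z in (("blue",(100,120,50),(125,255,255),.05),("orange",(5,150,150),(15,255,255),.1),("red",(0,150,80),(4,255,255),.065),("green",(50,120,50),(80,255,255),.05),("yellow",(25,150,100),(32,255,255),.05)):
    for b in blobs(im,lo,hi,12): print(n,b,onplane(K,T,b[2],z).round(3))
print("ring",onplane(K,T,(343,262),.006))
print(T_tool().round(3))
E
```

```text
blue (array([270.7, 142.3]), np.int32(45), (np.float64(270.6), np.float64(142.2)), (np.float64(7.2), np.float64(6.3)), 63.4) [0.803 0.124 0.05 ]
blue (array([336.9, 185.4]), np.int32(22), (np.float64(336.4), np.float64(185.8)), (np.float64(5.2), np.float64(11.2)), 29.1) [ 0.664 -0.085  0.05 ]
blue (array([308.5, 205.6]), np.int32(971), (np.float64(309.0), np.float64(202.4)), (np.float64(29.6), np.float64(71.0)), 80.1) [ 0.61  -0.001  0.05 ]
blue (array([279.5, 198.4]), np.int32(20), (np.float64(279.9), np.float64(199.2)), (np.float64(13.6), np.float64(1.9)), 72.9) [0.619 0.09  0.05 ]
blue (array([534.5, 231.7]), np.int32(4116), (np.float64(534.8), np.float64(231.9)), (np.float64(77.3), np.float64(61.3)), 86.5) [ 0.527 -0.694  0.05 ]
blue (array([407.7, 212.3]), np.int32(62), (np.float64(408.0), np.float64(212.0)), (np.float64(8.0), np.float64(8.0)), 90.0) [ 0.584 -0.307  0.05 ]
blue (array([188.4, 214. ]), np.int32(50), (np.float64(188.5), np.float64(214.0)), (np.float64(4.0), np.float64(11.0)), 90.0) [0.569 0.37  0.05 ]
blue (array([197.8, 293.5]), np.int32(64), (np.float64(198.0), 
[... 739 characters left out ...]
.float64(213.5)), (np.float64(7.0), np.float64(7.0)), 90.0) [ 0.578 -0.249  0.05 ]
yellow (array([277.7, 110.7]), np.int32(31), (np.float64(278.0), np.float64(110.5)), (np.float64(5.0), np.float64(6.0)), 90.0) [0.91  0.103 0.05 ]
yellow (array([425.7, 211. ]), np.int32(66), (np.float64(426.0), np.float64(211.0)), (np.float64(8.5), np.float64(8.5)), 45.0) [ 0.588 -0.362  0.05 ]
yellow (array([361. , 304.5]), np.int32(223), (np.float64(361.5), np.float64(304.5)), (np.float64(17.0), np.float64(17.0)), 45.0) [ 0.302 -0.161  0.05 ]
ring [ 0.43080638 -0.10885859  0.006     ]
[[ 0.964  0.268 -0.     0.174]
 [ 0.268 -0.964  0.001 -0.626]
 [-0.    -0.001 -1.     0.23 ]
 [ 0.     0.     0.     1.   ]]
```

View pics/topz.png

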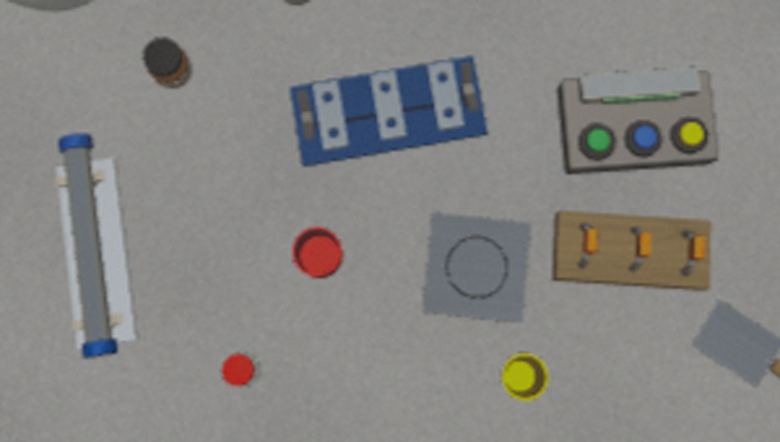

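Call:
play_rows(motion=[[0, 4.66, -2.94, -0.5, 0], [0, 4.66, -2.94, -0.5, 0], [0, 4.66, -2.94, -0.5, 0], [0, 4.66, -2.94, -0.5, 0], [0, 4.66, -2.94, -0.5, 0], [0, 4.66, -2.94, -0.5, 0], [0, 4.66, -2.94, -0.5, 0], [0, 4.66, -2.94, -0.5, 0], [0, 0, 0, 0, 0.173], [0, 0, 0, 0, 0.173], [0, 0, 0, 0, 0], [0, 0, 0, 0, 0]])

```text
time: 1.7
position: [0.47, -0.3, 0.2704]
tool_rot: [-3.139, 0.114, 0.0]
ft_force: [0.6, 1.0, 1.1]
grip_width: 0.999
```

Run:
```python
from h import *
im,K,T=shot("wrist","w1")
print(T_tool().round(4))
for b in blobs(im,(5,150,120),(18,255,255),40): print(b,onplane(K,T,b[2],.114).round(4))
```

```text
[[ 9.973e-01 -7.310e-02 -1.000e-04  4.700e-01]
 [-7.310e-02 -9.973e-01  0.000e+00 -3.001e-01]
 [-1.000e-04 -0.000e+00 -1.000e+00  2.705e-01]
 [ 0.000e+00  0.000e+00  0.000e+00  1.000e+00]]
(array([366.8, 206.8]), np.int32(290), (np.float64(366.9), np.float64(206.1)), (np.float64(28.2), np.float64(10.8)), 87.8) [ 0.4495 -0.3528  0.114 ]
(array([257.9, 208.6]), np.int32(290), (np.float64(257.7), np.float64(207.8)), (np.float64(12.5), np.float64(28.7)), 4.4) [ 0.4562 -0.2345  0.114 ]
(array([312.3, 207.4]), np.int32(293), (np.float64(312.0), np.float64(207.5)), (np.float64(27.0), np.float64(10.0)), 90.0) [ 0.4523 -0.2933  0.114 ]
```

View pics/w1.png

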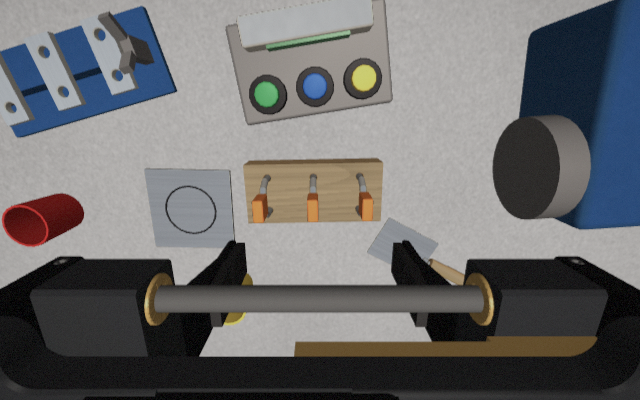

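Call:
play_rows(motion=[[0, 1.46, -5.12, 0, 0], [0, 1.46, -5.12, 0, 0], [0, 1.46, -5.12, 0, 0], [0, 1.46, -5.12, 0, 0], [0, 1.46, -5.12, 0, 0], [0, 1.46, -5.12, 0, 0], [0, 0, 0, 0, 0], [0, 0, 0, 0, 0]])

```text
time: 2.75
position: [0.5805, -0.0009, 0.2703]
tool_rot: [3.139, -0.117, -0.001]
ft_force: [0.1, -0.8, -0.2]
grip_width: 1.001
```

Run:
```python
from h import *
im,K,T=shot("wrist","w2")
print(T_tool().round(4), ctrl.get_state()["joint_positions"].round(2))
```

```text
[[ 9.971e-01 -7.640e-02 -5.000e-04  5.804e-01]
 [-7.640e-02 -9.971e-01 -1.000e-03 -1.900e-03]
 [-4.000e-04  1.000e-03 -1.000e+00  2.703e-01]
 [ 0.000e+00  0.000e+00  0.000e+00  1.000e+00]] [ 0.47  0.2  -0.59  1.55  0.11  1.42 -1.78]
```

View pics/w2.png

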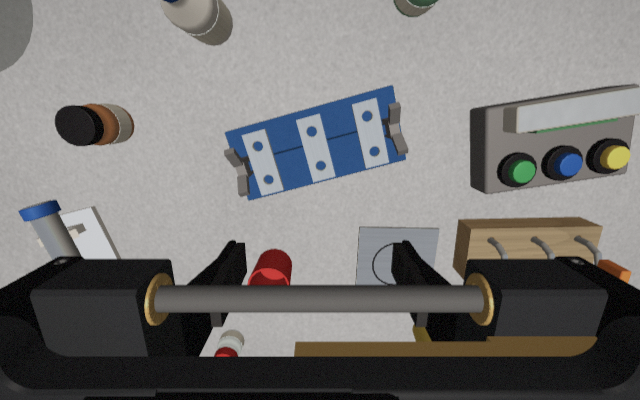

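```bash
cat >> h.py <<'E'
def holes(im,K,T,seeds,z=.043,col=None,r=12,out=None):
    """dark/blue spot centroid near each seed on a bright plate"""
    g=im.astype(float).max(2)  # V
    res=[]
    for u,v in seeds:
        u0,v0=int(u)-r,int(v)-r; p=im[v0:v0+2*r+1,u0:u0+2*r+1]
        V=p.min(2).astype(float)
        n=cv2.threshold(V.astype(np.uint8),0,255,cv2.THRESH_BINARY_INV+cv2.THRESH_OTSU)[1]
        k,l,st,c=cv2.connectedComponentsWithStats(n)
        i=min(range(1,k),key=lambda i:np.hypot(*(c[i]-r))+(100 if st[i,4]<8 else 0))
        w=(l==i)*(V.max()-V); ys,xs=np.mgrid[:2*r+1,:2*r+1]
        uv=np.array([(xs*w).sum()/w.sum()+u0,(ys*w).sum()/w.sum()+v0])
        res.append((uv,st[i,4],onplane(K,T,uv,z)))
    return res
E
python3 - <<'E'
from h import *
im,K,T=shot("wrist","w2z",4,(220,80,420,210))
H=holes(im,K,T,[(259,146),(268,180),(312,132),(321,166),(367,116),(374,152)],r=8)
for h in H: print(h[0].round(1),h[1],h[2].round(4))
P=np.array([h[2] for h in H]).reshape(3,2,3); m=P.mean(1); print(m.round(4))
d=m[2]-m[0]; print(np.linalg.norm(d),np.arctan2(d[1],d[0]),np.linalg.norm(P[:,0]-P[:,1],axis=1),m.mean(0))
E
```

```text
[256.7 145.9] 74 [0.626  0.0702 0.043 ]
[267.4 179.1] 69 [0.583  0.0622 0.043 ]
[310.5 131.1] 81 [0.6389 0.0017 0.043 ]
[319.6 165.1] 72 [ 0.5959 -0.0064  0.043 ]
[365.6 115.6] 84 [ 0.6519 -0.0667  0.043 ]
[373.2 150.9] 75 [ 0.6087 -0.0749  0.043 ]
[[ 0.6045  0.0662  0.043 ]
 [ 0.6174 -0.0024  0.043 ]
 [ 0.6303 -0.0708  0.043 ]]
0.13941125625723447 -1.3844757718190661 [0.04381444 0.0437136  0.04403087] [ 0.61740269 -0.00230854  0.043     ]
```

View pics/w2z.png

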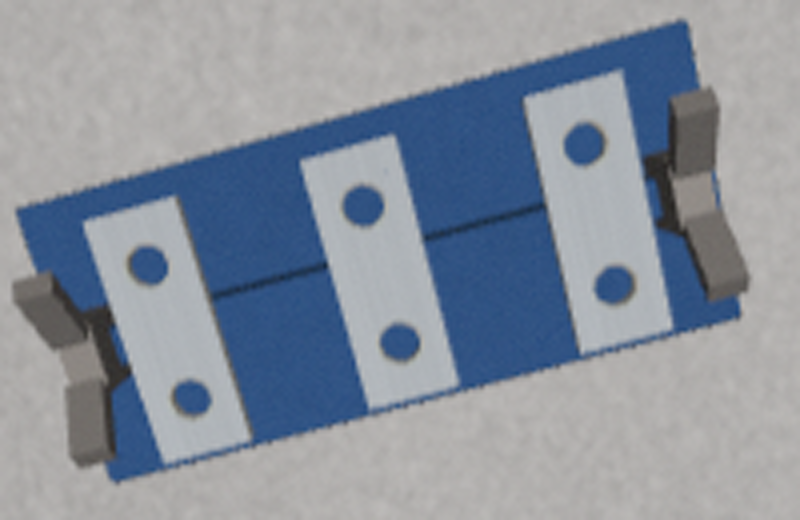

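Call:
play_rows(motion=[[0, -2.07, -4.86, 0, -0.12], [0, -2.07, -4.86, 0, -0.12], [0, -2.07, -4.86, 0, 0], [0, -2.07, -4.86, 0, 0], [0, -2.07, -4.86, 0, 0], [0, -2.07, -4.86, 0, 0], [0, -2.07, -4.86, 0, 0], [0, 0, 0, 0, 0], [0, 0, 0, 0, 0]])

```text
time: 3.98
position: [0.3998, 0.3186, 0.2705]
tool_rot: [3.13, 0.255, 0.001]
ft_force: [0.7, -0.2, 0.3]
grip_width: 1.004
```

Run:
```python
from h import *
im,K,T=shot("wrist","w3")
print(T_tool().round(4), ctrl.get_state()["joint_positions"].round(2))
for b in blobs(im,(100,120,40),(125,255,255),60): print(b,onplane(K,T,b[2],.045).round(4))
```

```text
[[ 9.870e-01  1.607e-01  5.000e-04  4.002e-01]
 [ 1.607e-01 -9.870e-01 -1.000e-03  3.181e-01]
 [ 3.000e-04  1.100e-03 -1.000e+00  2.704e-01]
 [ 0.000e+00  0.000e+00  0.000e+00  1.000e+00]] [ 0.15  0.06 -0.9   1.7   0.05  1.4  -2.16]
(array([562.1,  47.6]), np.int32(5980), (np.float64(570.0), np.float64(43.5)), (np.float64(87.0), np.float64(138.0)), 90.0) [0.5986 0.061  0.045 ]
(array([297. ,  24.2]), np.int32(590), (np.float64(297.0), np.float64(25.0)), (np.float64(20.0), np.float64(34.0)), 90.0) [0.5666 0.3686 0.045 ]
(array([303.6, 232.6]), np.int32(324), (np.float64(303.6), np.float64(231.4)), (np.float64(15.7), np.float64(27.4)), 87.6) [0.3231 0.3249 0.045 ]
```

View pics/w3.png

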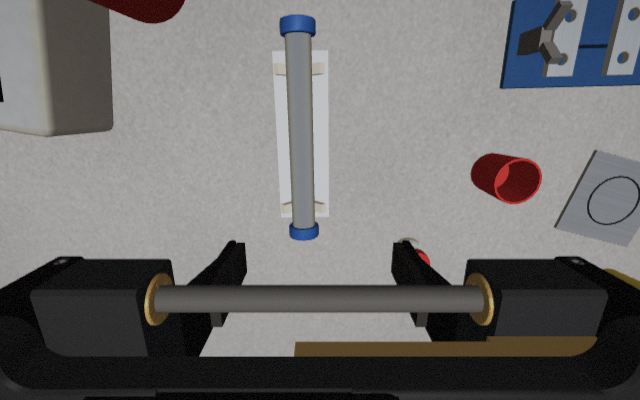

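Run:
```python
from h import *
go((.4457,.3470,.034),.1775+np.pi/2)
```

```text
tool-shift cm [ 4.95 -2.14 23.64] jaw heading -1.409 tool x [0.987 0.161 0.   ] z [ 0.    -0.001 -1.   ] q7 -2.162
spin about tool z -0.016 (do the spin last, shifts in the old axes)
```

Call:
play_rows(motion=[[0, 2.5, -1.1, 3, -0.016], [0, 2.45, -1.04, 3, 0], [0, 0, 0, 4, 0], [0, 0, 0, 4, 0], [0, 0, 0, 0, 0], [0, 0, 0, 0, 0]])

```text
time: 4.78
position: [0.4453, 0.3494, 0.1318]
tool_rot: [-3.128, -0.281, -0.002]
ft_force: [-0.4, -0.2, 0.0]
grip_width: 1.001
```

Run:
```python
from h import *
im,K,T=shot("wrist","w4")
for v in (120,140,160,180,200,220):
    row=im[v].astype(int); 
    S=cv2.cvtColor(im,cv2.COLOR_BGR2HSV)[v]
    print(v,im[v,240:400:8].mean(1).astype(int))
go((.4457,.3470,.034),.1775+np.pi/2)
```

```text
120 [160 160 157 161 160 157 166 175 110 127 127 127 120 168 172 160 157 158
 159 151]
140 [164 154 162 160 158 157 189 188 105 129 127 128 118 191 190 159 156 160
 158 159]
160 [155 162 163 155 158 162 190 190 103 129 127 129 118 190 189 159 159 158
 157 155]
180 [158 156 158 157 152 158 190 190 101 128 125 129 116 188 190 159 160 160
 157 156]
200 [158 161 157 161 151 156 190 190  99 130 126 131 112 189 190 158 162 154
 156 156]
220 [163 162 158 157 162 160 190 189  94 128 125 130 108 189 189 158 159 160
 157 153]
tool-shift cm [-0.05  0.3   9.84] jaw heading -1.391 tool x [0.984 0.178 0.003] z [ 0.003  0.001 -1.   ] q7 -2.314
spin about tool z 0.002 (do the spin last, shifts in the old axes)
```

View pics/w4.png

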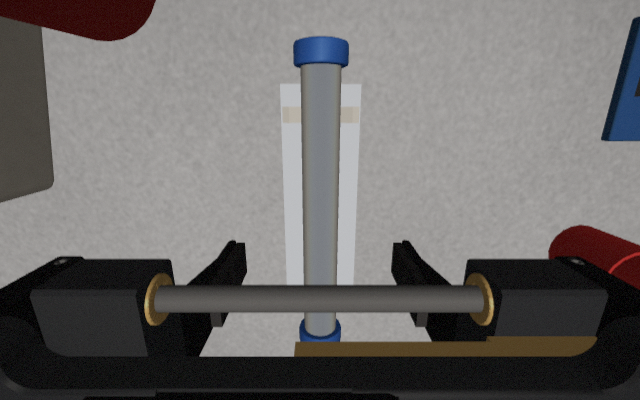

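Run:
```python
from h import *
im,K,T=shot("wrist","w4b",2,(260,20,380,360))
a=onplane(K,T,(321,66),.06);b=onplane(K,T,(320,331),.06);print(a,b,(a+b)/2,np.linalg.norm(a-b), T_tool()[:3,3])
```

```text
[0.5553818  0.36687193 0.06      ] [0.33847817 0.32791353 0.06      ] [0.44692998 0.34739273 0.06      ] 0.22037455127693553 [0.44531277 0.35014849 0.13258903]
```

View pics/w4b.png

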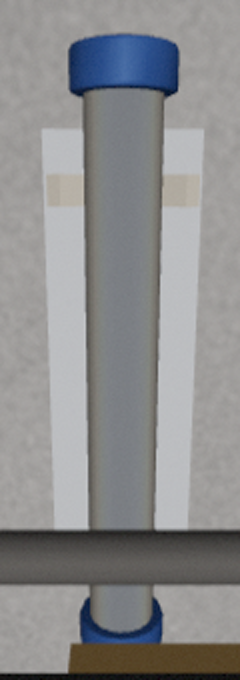

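Call:
play_rows(motion=[[0, 0.1, 0.2, 3.3, 0], [0, 0, 0, 3.3, 0], [0, 0, 0, 3.2, 0], [0, 0, 0, 0, 0], [0, 0, 0, 0, 0]])

```text
time: 5.5
position: [0.4464, 0.3489, 0.0345]
tool_rot: [-3.127, -0.283, -0.004]
ft_force: [-0.1, -0.1, -0.4]
grip_width: 1.003
```

Call:
play_rows(force=35, motion=[[0.6, 0, 0, 0, 0], [1, 0, 0, 0, 0], [1, 0, 0, 0, 0], [1, 0, 0, 0, 0], [1, 0, 0, 0, 0], [1, 0, 0, 0, 0]])

```text
time: 6.25
position: [0.4451, 0.3479, 0.0324]
tool_rot: [3.129, 0.284, -0.0]
ft_force: [-0.1, 0.1, 0.3]
grip_width: 0.403
```

Run:
```python
from h import *
im,K,T=shot("wrist","w5")
print(ctrl.get_state())
```

```text
{'time': 6.3, 'joint_positions': array([-0.02478149,  0.45151384, -0.81737559,  1.84866026,  0.38581207,
        1.00782434, -2.39285574]), 'qd': array([-1.47074128e-03, -8.05143767e-04,  5.21477064e-04,  1.40608022e-03,
       -2.13167967e-04,  4.97835205e-05,  1.22928516e-03]), 'joint_torque': array([ 3.25704168e-03, -4.05135906e+01, -9.49787378e+00, -2.51138252e+01,
        3.69237957e-02, -7.63238012e-02,  3.65652238e-05]), 'position': array([0.44513243, 0.34791254, 0.03243242]), 'tool_rot': array([ 3.12862338e+00,  2.83705078e-01, -2.49197317e-04]), 'ft_force': array([ 0.17315137, -0.17138333, -0.3819071 ]), 'torque': array([-0.05729121,  0.01220894, -0.010667  ]), 'grip_width': 0.35407428252995693}
```

View pics/w5.png

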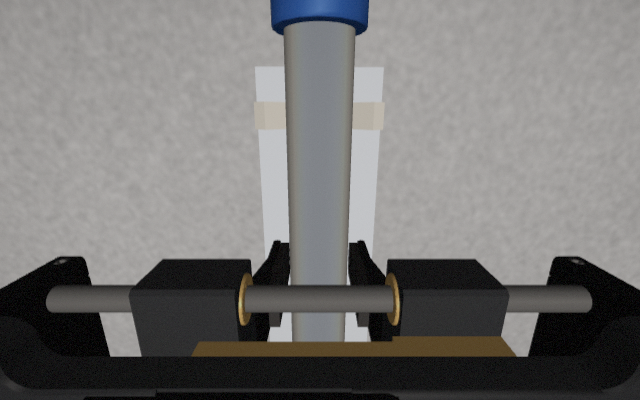

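Call:
play_rows(motion=[[1, 0, 0, 0, 0], [1, 0, 0, 0, 0], [1, 0, 0, -1, 0], [1, 0, 0, -3, 0], [1, 0, 0, -5, 0], [1, 0, 0, -5, 0], [1, 0, 0, -5, 0], [1, 0, 0, -3, 0], [1, 0, 0, 0, 0], [1, 0, 0, 0, 0]])

```text
time: 7.55
position: [0.4444, 0.347, 0.2507]
tool_rot: [3.127, 0.283, -0.004]
ft_force: [0.7, -0.5, -5.4]
grip_width: 0.328
```

Call:
play_rows(motion=[[1, 1.34, 4.69, 0, 0], [1, 1.34, 4.69, 0, 0], [1, 1.34, 4.69, 0, 0], [1, 1.34, 4.69, 0, 0], [1, 1.34, 4.69, 0, 0], [1, 1.34, 4.69, 0, 0], [1, 1.34, 4.69, 0, 0], [1, 1.34, 4.69, 0, 0], [1, 0, 0, 0, -0.17], [1, 0, 0, 0, -0.17], [1, 0, 0, 0, -0.17], [1, 0, 0, 0, -0.17], [1, 0, 0, 0, -0.17], [1, 0, 0, 0, -0.17], [1, 0, 0, 0, -0.17], [1, 0, 0, 0, -0.17], [1, 0, 0, 0, -0.17], [1, 0, 0, 0, 0], [1, 0, 0, 0, 0]])

```text
time: 9.93
position: [0.6175, -0.002, 0.2511]
tool_rot: [-2.063, -2.367, 0.002]
ft_force: [-0.4, -0.5, -4.8]
grip_width: 0.332
```

Run:
```python
from h import *
im,K,T=shot("wrist","w6")
shot("side","s6",2,(200,130,520,330))
s=ctrl.get_state(); print(s["position"],s["ft_force"],s["grip_width"],s["joint_positions"].round(2))
go((.6174,-.0023,.059),.186)
```

```text
[ 0.61783827 -0.00190264  0.251879  ] [-0.43184606 -0.34407062 -4.08469985] 0.33161891269758226 [ 0.69  0.38 -0.94  1.48  0.31  1.44 -0.12]
tool-shift cm [-0.03 -0.03 19.29] jaw heading 0.138 tool x [-0.138  0.99   0.   ] z [-0.001 -0.    -1.   ] q7 -0.121
spin about tool z -0.048 (do the spin last, shifts in the old axes)
```

View pics/w6.png

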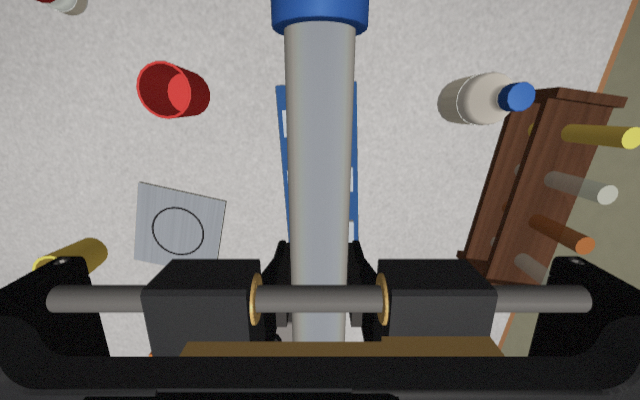

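View pics/s6.png

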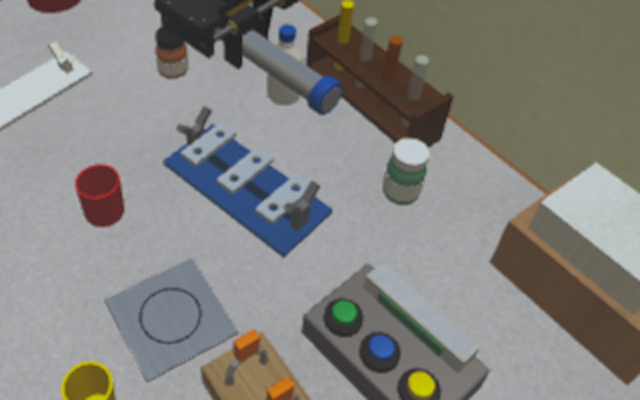

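Call:
play_rows(motion=[[1, 0, 0, 2, -0.048], [1, 0, 0, 4, 0], [1, 0, 0, 4, 0], [1, 0, 0, 4, 0], [1, 0, 0, 2, 0], [1, 0, 0, 0, 0], [1, 0, 0, 0, 0]])

```text
time: 10.9
position: [0.6195, -0.0015, 0.0943]
tool_rot: [2.002, 2.418, 0.003]
ft_force: [0.1, 0.3, -3.6]
grip_width: 0.331
```

Run:
```python
from h import *
im,K,T=shot("wrist","w7")
shot("side","s7",4,(260,150,400,270))
go((.6174,-.0023,.059),.186)
```

```text
tool-shift cm [-0.02 -0.23  3.55] jaw heading 0.188 tool x [-0.187  0.982 -0.001] z [ 0.003 -0.    -1.   ] q7 -0.153
spin about tool z 0.002 (do the spin last, shifts in the old axes)
```

View pics/w7.png

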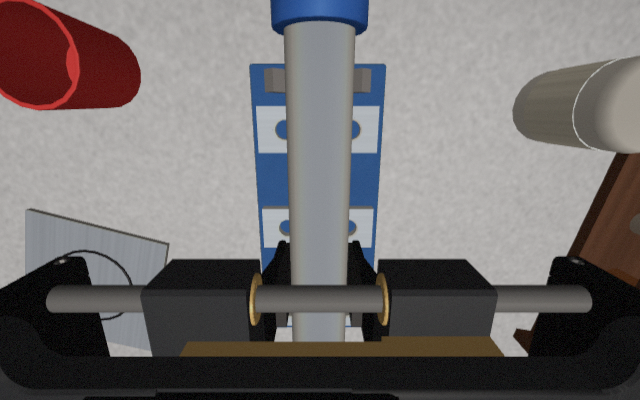

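View pics/s7.png

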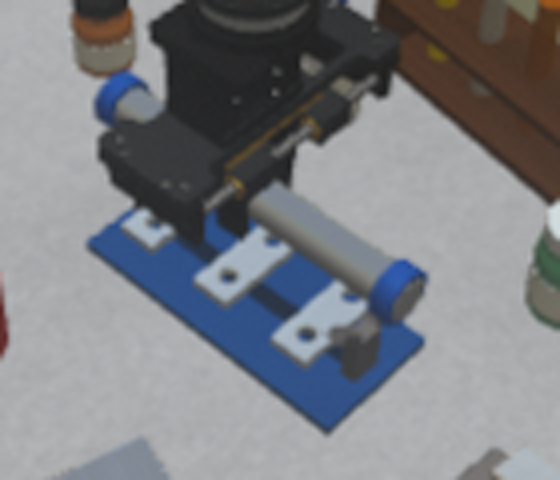

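Call:
play_rows(motion=[[1, 0, -0.1, 1.5, 0], [1, 0, 0, 1.0, 0], [1, 0, 0, 0.6, 0], [1, 0, 0, 0.3, 0], [1, 0, 0, 0, 0], [1, 0, 0, 0, 0]])

```text
time: 11.75
position: [0.6176, -0.0019, 0.0588]
tool_rot: [2.003, 2.42, 0.001]
ft_force: [2.8, 0.3, -4.2]
grip_width: 0.333
```

Run:
```python
from h import *
im,K,T=shot("wrist","w8")
shot("side","s8",4,(260,150,400,270))
go((.6174,-.0023,.059),.186)
print(ctrl.get_state()["ft_force"])
```

```text
tool-shift cm [-0.04 -0.02 -0.02] jaw heading 0.188 tool x [-0.187  0.982 -0.   ] z [ 0.001  0.    -1.   ] q7 -0.175
spin about tool z 0.002 (do the spin last, shifts in the old axes)
[ 1.7857536   0.30346535 -4.75227574]
```

View pics/w8.png

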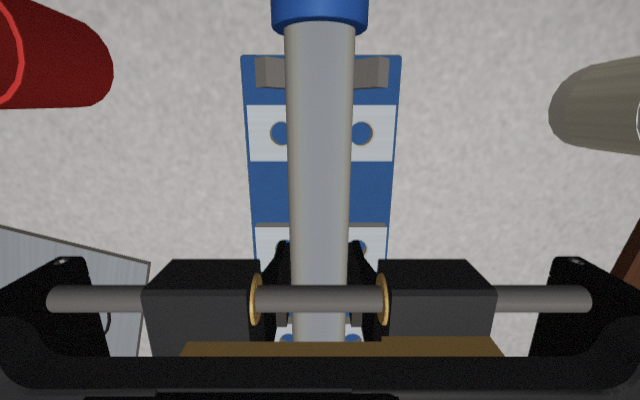

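View pics/s8.png

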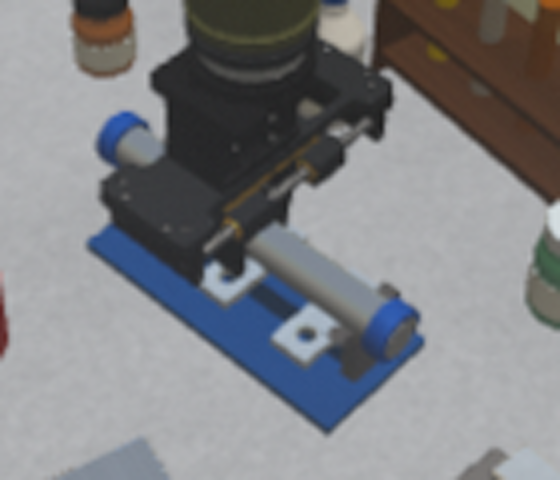

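Call:
play_rows(motion=[[0.45, 0, 0, 0, 0], [0.4, 0, 0, 0, 0], [0.3, 0, 0, 0, 0], [0.3, 0, 0, 0, 0], [0.3, 0, 0, -2, 0], [0.3, 0, 0, -4, 0], [0.3, 0, 0, -5, 0], [0, 0, 0, -5, 0], [0, 0, 0, -4, 0], [0, 0, 0, 0, 0], [0, 0, 0, 0, 0]])

```text
time: 13.22
position: [0.6169, -0.002, 0.2589]
tool_rot: [2.003, 2.42, -0.0]
ft_force: [-0.4, 0.5, 0.5]
grip_width: 0.981
```

Run:
```python
from h import *
im,K,T=shot("wrist","w9")
shot("side","s9",4,(260,150,400,270))
print(ctrl.get_state()["ft_force"])
go((.455,-.24,.26),-1.627)
```

```text
[-0.52826534 -0.21050175  0.02509657]
tool-shift cm [-20.34 -20.31  -0.21] jaw heading 0.188 tool x [-0.187  0.982  0.   ] z [-0.002 -0.    -1.   ] q7 -0.072
spin about tool z -1.326 (do the spin last, shifts in the old axes)
```

View pics/w9.png

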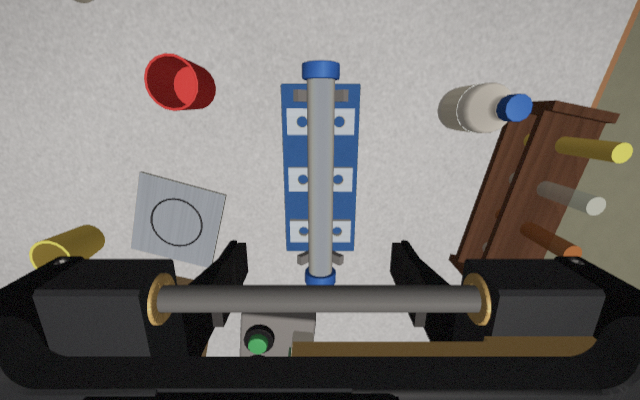

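View pics/s9.png

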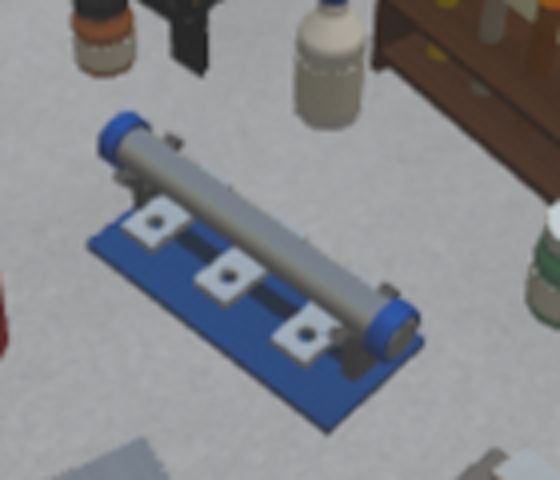

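Call:
play_rows(motion=[[0.3, -3.4, -3.4, 0, 0], [0.5, -3.4, -3.4, 0, 0], [0.55, -3.4, -3.4, 0, 0], [0.55, -3.4, -3.4, 0, 0], [0.55, -3.4, -3.4, 0, 0], [0.55, -3.34, -3.3, 0, 0], [0.55, 0, 0, 0, 0.165], [0.55, 0, 0, 0, 0.165], [0.55, 0, 0, 0, 0.165], [0.55, 0, 0, 0, 0.165], [0.55, 0, 0, 0, 0.165], [0.55, 0, 0, 0, 0.165], [0.55, 0, 0, 0, 0.165], [0.55, 0, 0, 0, 0.165], [0.55, 0, 0, 0, 0.165], [0.55, 0, 0, 0, 0.165], [0.55, 0, 0, 0, 0.165], [0.55, 0, 0, 0, 0], [0.55, 0, 0, 0, 0]])

```text
time: 15.7
position: [0.4554, -0.2396, 0.258]
tool_rot: [-3.14, 0.084, 0.001]
ft_force: [-0.0, 0.1, -0.4]
grip_width: 0.448
```

Run:
```python
from h import *
im,K,T=shot("wrist","w10")
for b in blobs(im,(5,150,120),(18,255,255),40): print(b,onplane(K,T,b[2],.114).round(4))
print(ctrl.get_state()["grip_width"],ctrl.get_state()["joint_positions"].round(2))
go((.4562,-.2345,.20),-1.627)
```

```text
(array([311.1, 195. ]), np.int32(310), (np.float64(311.0), np.float64(195.0)), (np.float64(28.0), np.float64(10.0)), 90.0) [ 0.455  -0.2334  0.114 ]
(array([368.7, 195.4]), np.int32(308), (np.float64(368.5), np.float64(195.0)), (np.float64(28.0), np.float64(11.0)), 90.0) [ 0.4518 -0.2924  0.114 ]
(array([426.2, 195.5]), np.int32(290), (np.float64(426.6), np.float64(194.6)), (np.float64(28.9), np.float64(14.2)), 83.9) [ 0.4491 -0.3521  0.114 ]
0.44829739473422453 [ 1.19  0.06 -0.79  1.72  0.05  1.38 -1.22]
tool-shift cm [ 0.05 -0.52  5.81] jaw heading -1.625 tool x [ 0.999 -0.054 -0.001] z [-0.001  0.    -1.   ] q7 -1.223
spin about tool z 0.002 (do the spin last, shifts in the old axes)
```

View pics/w10.png

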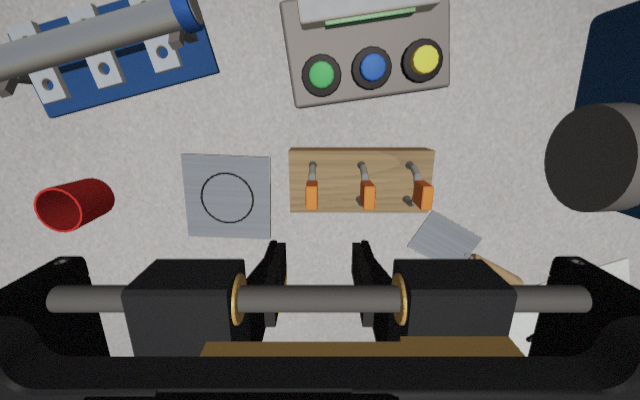

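Call:
play_rows(motion=[[0.55, 0, -0.45, 3, 0], [0.55, 0, 0, 2.8, 0], [0.55, 0, 0, 0, 0], [0.55, 0, 0, 0, 0]])

```text
time: 16.25
position: [0.4565, -0.2356, 0.2015]
tool_rot: [3.14, -0.087, 0.002]
ft_force: [-0.1, 0.0, 0.0]
grip_width: 0.449
```

```bash
cat >> h.py <<'E'
def tab(im,K,T,near,zc,p=1):
    """tab blob nearest (u,v): rows of its lower (image) edge = top-face edge, and upper edge = foot of facing side"""
    hsv=cv2.cvtColor(im,cv2.COLOR_BGR2HSV); m=cv2.inRange(hsv,np.array((4,130,80)),np.array((20,255,255)))
    n,l,st,c=cv2.connectedComponentsWithStats(m)
    i=min((i for i in range(1,n) if st[i,4]>60),key=lambda i:np.hypot(*(c[i]-near)))
    x,y,w,h,a=st[i]; print("blob",x,y,w,h,"c",c[i].round(1))
    uc=c[i][0]
    # width at the top face (lower third of blob)
    ys,xs=np.where(l==i); s=ys>y+h*0.6; uu=np.median([xs[(ys==r)].mean() for r in range(y+int(h*.6),y+h-1)])
    A=onplane(K,T,(uu,y+h-.5),zc+.016); B=onplane(K,T,(uc,y-.5),zc-.016)
    return A,B,(uu,y,y+h)
E
python3 - <<'E'
from h import *
im,K,T=shot("wrist","w11",4,(250,120,400,260))
A,B,_=tab(im,K,T,(318,195),.098); tt=T_tool(); R0=tt[:3,:3]
print(A,B,"tool:",(R0.T@(A-tt[:3,3])*1000).round(1),(R0.T@(B-tt[:3,3])*1000).round(1), tt[:3,3])
E
```

```text
blob 308 195 14 36 c [314.4 212.7]
[ 0.43985067 -0.23281955  0.114     ] [ 0.46336884 -0.23373962  0.082     ] tool: [-17.2  -2.   87.8] [  6.3  -2.4 119.9] [ 0.45675444 -0.23568283  0.20186503]
```

View pics/w11.png

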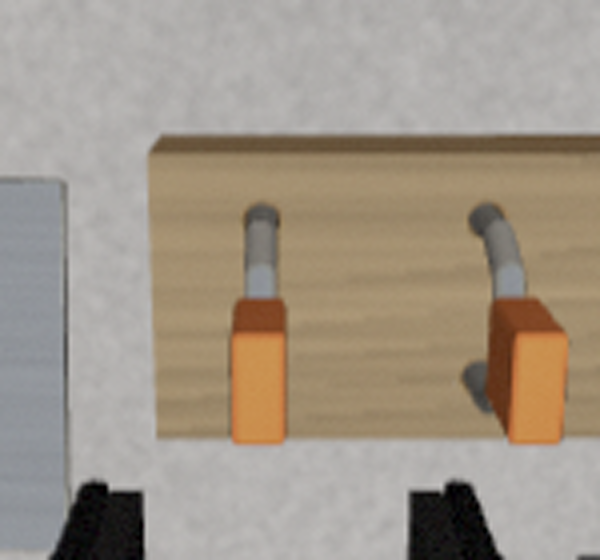

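Call:
play_rows(motion=[[0.55, -0.5, -0.2, 3, 0], [0.55, 0, 0, 3, 0], [0.55, 0, 0, 3, 0], [0.55, 0, 0, 2.4, 0], [0.55, 0, 0, 0, 0], [0.55, 0, 0, 0, 0]])

```text
time: 17.05
position: [0.4523, -0.2336, 0.0881]
tool_rot: [3.139, -0.088, 0.003]
ft_force: [0.8, 0.4, -0.2]
grip_width: 0.45
```

Run:
```python
from h import *
im,K,T=shot("wrist","w12")
shot("side","s12",4,(280,270,420,390))
s=ctrl.get_state(); print(s["position"],s["ft_force"])
```

```text
[ 0.45221947 -0.23371859  0.08816891] [ 0.88594179 -0.36658958  0.34440351]
```

View pics/w12.png

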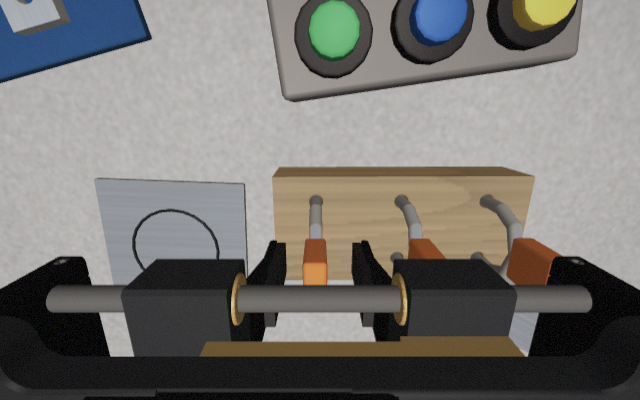

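View pics/s12.png

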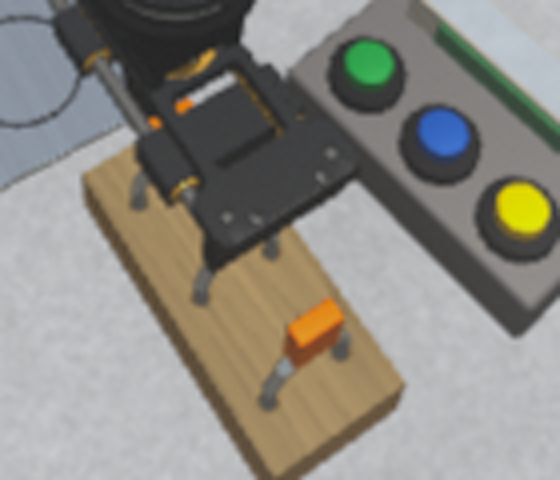

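Call:
play_rows(force=40, motion=[[0.55, 0, -0.12, 0, 0], [0.8, 0, 0, 0, 0], [1, 0, 0, 0, 0], [1, 0, 0, 0, 0], [1, 0, 0, 0, 0], [1, 0, 0, 0, 0], [1, 0, 0, -1, 0], [1, 0, 0, -3, 0], [1, 0, 0, -5, 0], [1, 0, 0, -5, 0], [1, 0, 0, -2, 0], [1, 0, 0, 0, 0], [1, 0, 0, 0, 0]])

```text
time: 18.77
position: [0.4505, -0.2315, 0.2455]
tool_rot: [-3.14, 0.088, 0.003]
ft_force: [-0.2, 0.9, -1.2]
grip_width: 0.137
```

Run:
```python
from h import *
im,K,T=shot("wrist","w13")
shot("side","s13",3,(250,190,450,390))
s=ctrl.get_state(); print(s["position"],s["ft_force"],s["grip_width"])
go((.6045,.0662,.26),-1.3845)
```

```text
[ 0.4503564  -0.23144637  0.24508472] [-0.07872379 -0.14653122 -1.68992269] 0.13083998061293045
tool-shift cm [ 13.72 -30.58  -1.48] jaw heading -1.627 tool x [ 0.998 -0.056 -0.002] z [-0.002  0.002 -1.   ] q7 -1.228
spin about tool z -0.242 (do the spin last, shifts in the old axes)
```

View pics/w13.png

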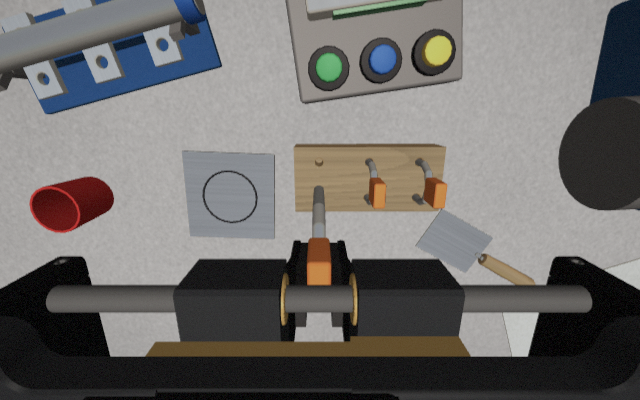

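View pics/s13.png

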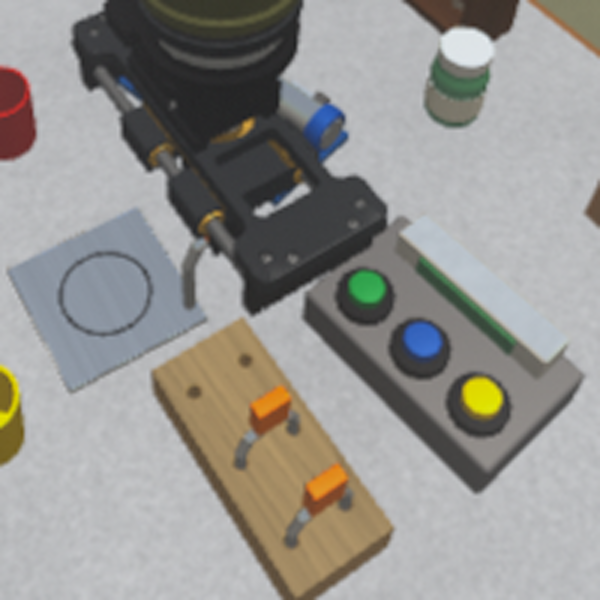

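Run:
```python
from h import *
im,K,T=shot("wrist","w13z",5,(270,170,370,290))
he=optics.calibration("wrist")["hand_eye"]
for x0 in (-3,0,3):
    for p in ((22,0,77),(26,0,77),(18,0,77),(13,0,-27),(-13,0,-27),(13,0,5)):
        print(x0,p,proj(K,he,np.array([p[0]+x0,p[1],p[2]])/1000).round(1))
```

```text
-3 (22, 0, 77) [316.5 193.6]
-3 (26, 0, 77) [316.5 188.7]
-3 (18, 0, 77) [316.5 198.4]
-3 (13, 0, -27) [315.2 269.1]
-3 (-13, 0, -27) [315.4 315.2]
-3 (13, 0, 5) [315.7 241.3]
0 (22, 0, 77) [316.5 190. ]
0 (26, 0, 77) [316.5 185.1]
0 (18, 0, 77) [316.5 194.8]
0 (13, 0, -27) [315.2 263.4]
0 (-13, 0, -27) [315.3 310.1]
0 (13, 0, 5) [315.7 236.5]
3 (22, 0, 77) [316.5 186.3]
3 (26, 0, 77) [316.5 181.3]
3 (18, 0, 77) [316.5 191.2]
3 (13, 0, -27) [315.1 257.7]
3 (-13, 0, -27) [315.3 304.9]
3 (13, 0, 5) [315.7 231.7]
```

View pics/w13z.png

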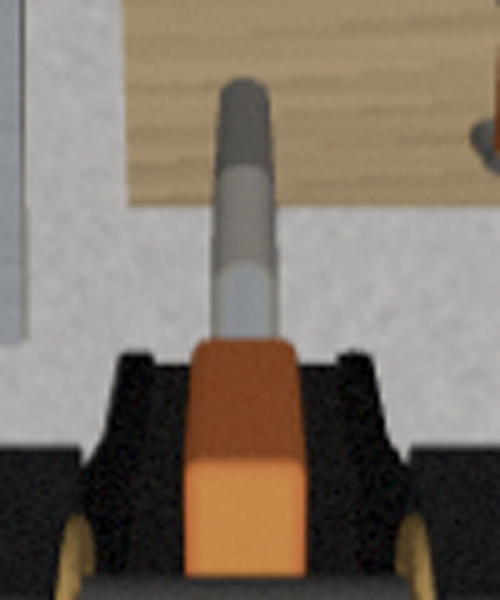

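Call:
play_rows(motion=[[1, 1.96, -4.4, 0, 0], [1, 1.96, -4.4, 0, 0], [1, 1.96, -4.4, 0, 0], [1, 1.96, -4.4, 0, 0], [1, 1.96, -4.4, 0, 0], [1, 1.96, -4.4, 0, 0], [1, 1.96, -4.4, 0, 0], [1, 0, 0, 0, -0.121], [1, 0, 0, 2, -0.121], [1, 0, 0, 2.5, 0], [1, 0, 0, 0, 0], [1, 0, 0, 0, 0]])

```text
time: 20.42
position: [0.6057, 0.068, 0.2019]
tool_rot: [-3.128, -0.291, -0.0]
ft_force: [0.9, -0.1, -1.6]
grip_width: 0.133
```

```bash
cat >> h.py <<'E'
def hover(name,seed=None):
    im,K,T=shot("wrist",name,4,(220,130,420,280)); he=optics.calibration("wrist")["hand_eye"]
    s=ctrl.get_state(); dz=s["position"][2]-.043
    print("exp +x hole (y bias 2mm)",proj(K,he,np.array([.022,.002,dz])).round(1),"-x",proj(K,he,np.array([-.022,.002,dz])).round(1),"leg end",proj(K,he,np.array([.022,.002,.077])).round(1),"pos",s["position"].round(4),"F",s["ft_force"].round(1))
    if seed:
        for h in holes(im,K,T,seed,r=12):
            tl=np.linalg.inv(T_tool(s))@np.append(h[2],1); print("hole",h[0].round(1),h[1],"tool mm",(tl[:3]*1000).round(1))
E
python3 - <<'E'
from h import *
hover("w14")
go((.6047,.0682,.20),-1.3845)
E
```

```text
exp +x hole (y bias 2mm) [319.2 170. ] -x [319.2 209.7] leg end [319.4 189.5] pos [0.6059 0.0682 0.2024] F [-0.3  0.2 -1.3]
tool-shift cm [-0.12 -0.03  0.24] jaw heading -1.385 tool x [0.983 0.185 0.001] z [ 0.001  0.    -1.   ] q7 -1.803
spin about tool z -0.001 (do the spin last, shifts in the old axes)
```

View pics/w14.png

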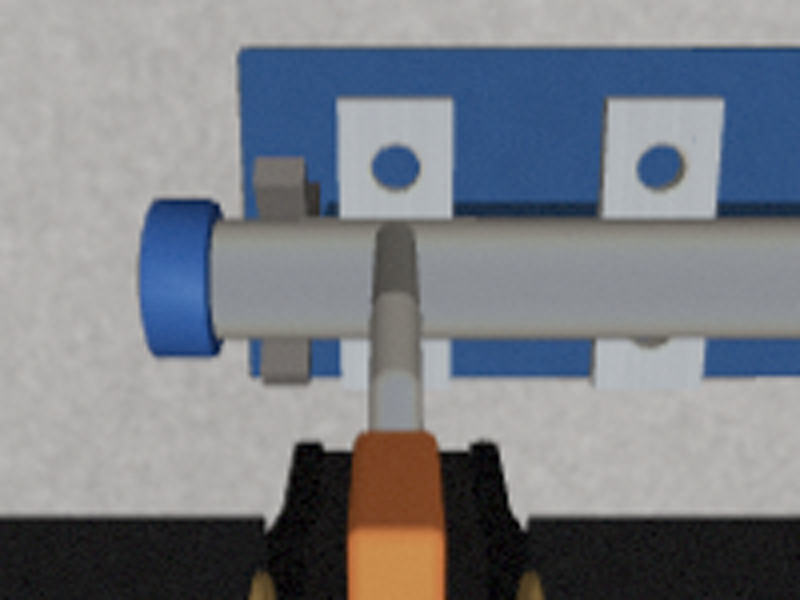

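Call:
play_rows(motion=[[1, -0.15, 0, 0, 0], [1, 0, 0, 2, 0], [1, 0, 0, 2.5, 0], [1, 0, 0, 2, 0], [1, 0, 0, 1, 0], [1, 0, 0, 0, 0], [1, 0, 0, 0, 0]])

```text
time: 21.35
position: [0.6045, 0.068, 0.1273]
tool_rot: [-3.128, -0.292, -0.002]
ft_force: [1.1, -0.7, -1.5]
grip_width: 0.136
```

Run:
```python
from h import *
hover("w15")
shot("side","s15",4,(260,150,400,270))
```

```text
exp +x hole (y bias 2mm) [319.4 187.2] -x [319.3 236.9] leg end [319.4 189.5] pos [0.6047 0.068  0.1275] F [ 0.5  0.7 -1.4]
```

View pics/w15.png

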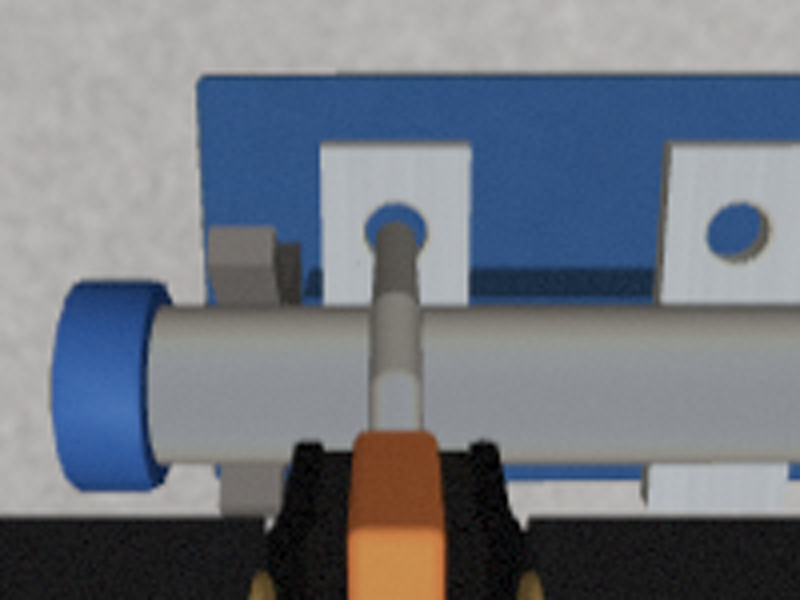

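View pics/s15.png

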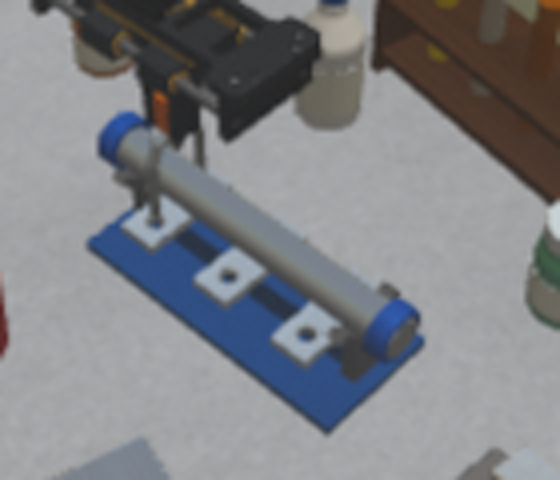

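Call:
play_rows(motion=[[1, 0, 0, 0.8, 0], [1, 0, 0, 0.7, 0], [1, 0, 0, 0.6, 0], [1, 0, 0, 0.4, 0], [1, 0, 0, 0.2, 0], [1, 0, 0, 0, 0]])

```text
time: 22.2
position: [0.6039, 0.0677, 0.0994]
tool_rot: [3.128, 0.292, -0.0]
ft_force: [-0.2, 0.7, -1.3]
grip_width: 0.134
```

Run:
```python
from h import *
hover("w16")
shot("side","s16",4,(260,150,400,270))
```

```text
exp +x hole (y bias 2mm) [319.5 196.5] -x [319.4 251.3] leg end [319.4 189.5] pos [0.6041 0.0678 0.0996] F [-0.1 -0.3 -0.2]
```

View pics/w16.png

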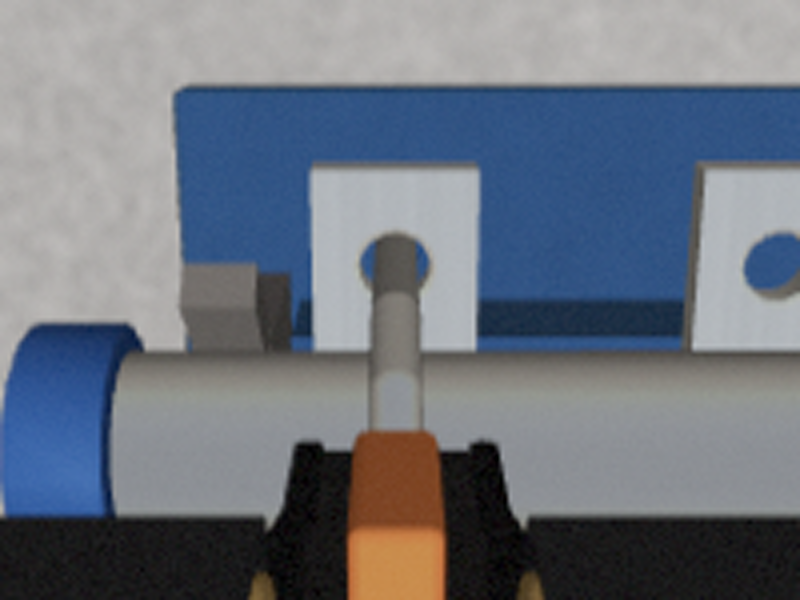

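View pics/s16.png

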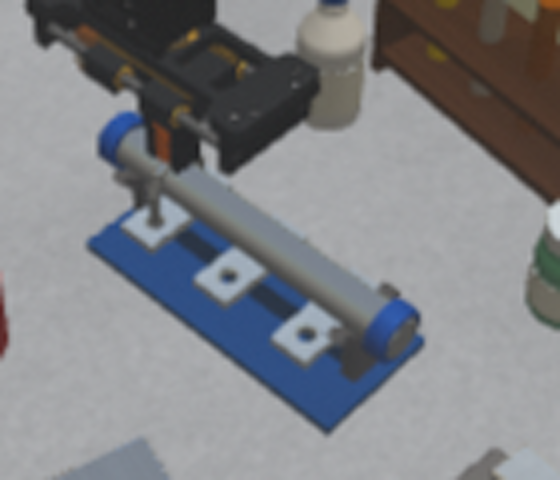

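Call:
play_rows(motion=[[0.75, 0, 0, 0, 0], [0.75, 0, 0, 0, 0], [0.75, 0, 0, 0, 0], [0.75, 0, 0, -2, 0], [0.75, 0, 0, -4, 0], [0.7, 0, 0, -5, 0], [0.55, 0, 0, -5, 0], [0.55, 0, 0, 0, 0], [0.55, 0, 0, 0, 0]])

```text
time: 23.42
position: [0.6039, 0.0677, 0.2601]
tool_rot: [3.127, 0.292, 0.001]
ft_force: [-0.8, -0.1, -0.9]
grip_width: 0.437
```

Run:
```python
from h import *
im,K,T=shot("wrist","w17")
shot("side","s17",4,(260,150,400,270))
go((.452,-.294,.20),-1.627)
```

```text
tool-shift cm [-21.54  32.72   5.9 ] jaw heading -1.385 tool x [ 0.983  0.185 -0.002] z [-0.002 -0.001 -1.   ] q7 -1.778
spin about tool z 0.242 (do the spin last, shifts in the old axes)
```

View pics/w17.png

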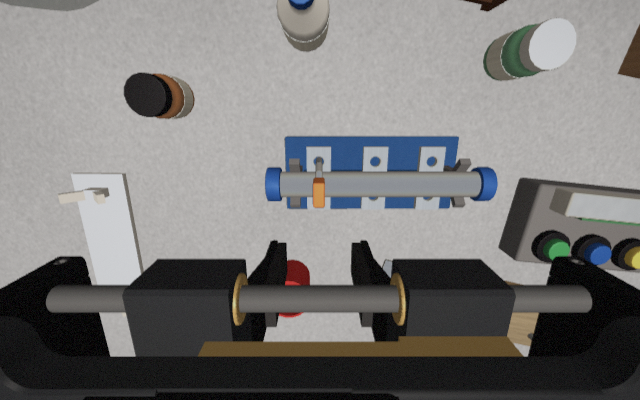

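View pics/s17.png

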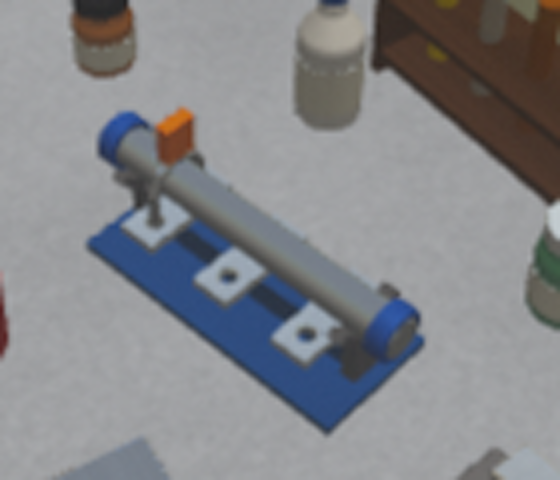

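Call:
play_rows(motion=[[0.55, -3.14, 4.61, 0, 0], [0.55, -3.14, 4.61, 0, 0], [0.55, -3.14, 4.61, 0, 0], [0.55, -3.14, 4.61, 0, 0], [0.55, -3.14, 4.61, 0, 0], [0.55, -3.14, 4.61, 0, 0], [0.55, -3.14, 4.61, 0, 0], [0.55, 0, 0, 3, 0.121], [0.55, 0, 0, 2.9, 0.121], [0.55, 0, 0, 0, 0], [0.55, 0, 0, 0, 0]])

```text
time: 24.9
position: [0.4479, -0.2899, 0.2011]
tool_rot: [-3.14, 0.084, -0.0]
ft_force: [0.6, -0.8, -0.3]
grip_width: 0.451
```

Run:
```python
from h import *
im,K,T=shot("wrist","w18",4,(250,120,400,260))
A,B,_=tab(im,K,T,(318,205),.098); tt=T_tool(); R0=tt[:3,:3]
print("tool:",(R0.T@(A-tt[:3,3])*1000).round(1),(R0.T@(B-tt[:3,3])*1000).round(1), tt[:3,3])
go((.448,-.29,.0865),-1.627)
```

```text
blob 314 189 14 36 c [320.4 206.7]
tool: [-11.6   3.1  87.6] [ 12.1   3.2 119.6] [ 0.44826009 -0.29006859  0.20156461]
tool-shift cm [-4.000e-02 -1.000e-02  1.151e+01] jaw heading -1.625 tool x [ 0.999 -0.054  0.001] z [ 0.001 -0.001 -1.   ] q7 -1.208
spin about tool z 0.002 (do the spin last, shifts in the old axes)
```

View pics/w18.png

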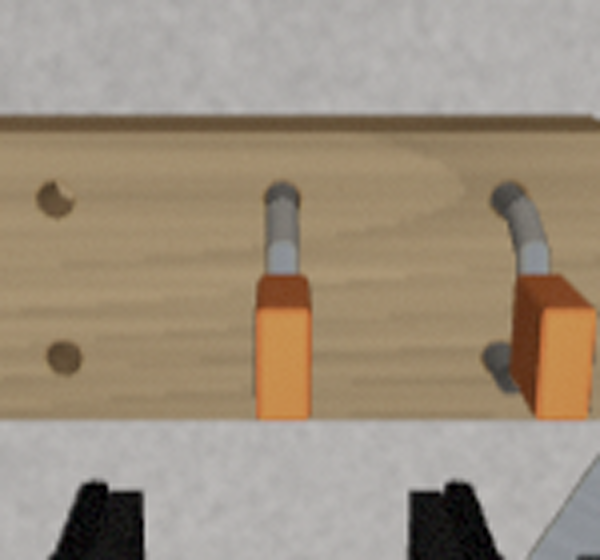

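Call:
play_rows(motion=[[0.55, 0.06, 0.1, 3, 0], [0.55, 0, 0, 3, 0], [0.55, 0, 0, 3, 0], [0.55, 0, 0, 2.4, 0], [0.55, 0, 0, 0, 0], [0.55, 0, 0, 0, 0], [0.8, 0, 0, 0, 0], [1, 0, 0, 0, 0], [1, 0, 0, 0, 0], [1, 0, 0, 0, 0], [1, 0, 0, 0, 0]])

```text
time: 26.32
position: [0.4482, -0.2913, 0.0868]
tool_rot: [3.14, -0.088, 0.0]
ft_force: [-0.9, -0.5, 1.9]
grip_width: 0.134
```

Call:
play_rows(motion=[[1, 0, 0, 0, 0], [1, 0, 0, -1, 0], [1, 0, 0, -3, 0], [1, 0, 0, -5, 0], [1, 0, 0, -5, 0], [1, 0, 0, -2, 0], [1, 0, 0, 0, 0], [1, 0, 0, 0, 0]])

```text
time: 27.32
position: [0.4474, -0.2907, 0.2453]
tool_rot: [-3.139, 0.088, 0.003]
ft_force: [-0.6, -0.2, -1.0]
grip_width: 0.134
```

Run:
```python
from h import *
hover("w19")
print(ctrl.get_state()["grip_width"])
go((.6164,-.0006,.20),-1.3845)
```

```text
exp +x hole (y bias 2mm) [318.8 163.6] -x [318.8 199.2] leg end [319. 190.] pos [ 0.4473 -0.2906  0.245 ] F [-0.  -0.4 -0.5]
0.1361292182341453
tool-shift cm [ 15.27 -29.9    4.52] jaw heading -1.627 tool x [ 0.998 -0.056 -0.002] z [-0.002  0.002 -1.   ] q7 -1.187
spin about tool z -0.242 (do the spin last, shifts in the old axes)
```

View pics/w19.png

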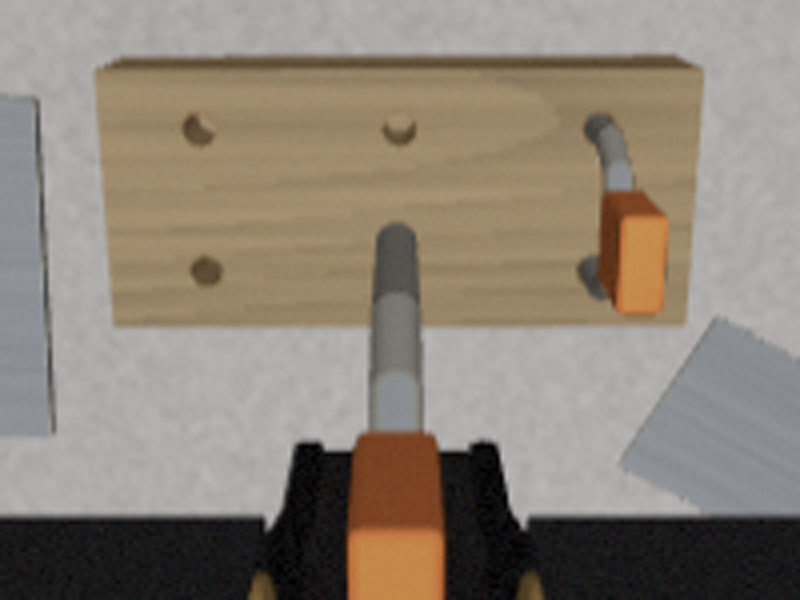

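Call:
play_rows(motion=[[1, 2.19, -4.27, 0, 0], [1, 2.19, -4.27, 0, 0], [1, 2.19, -4.27, 0, 0], [1, 2.19, -4.27, 0, 0], [1, 2.19, -4.27, 0, 0], [1, 2.19, -4.27, 0, 0], [1, 2.19, -4.27, 0, 0], [1, 0, 0, 0, -0.121], [1, 0, 0, 2, -0.121], [1, 0, 0, 2.5, 0], [1, 0, 0, 0, 0], [1, 0, 0, 0, 0]])

```text
time: 28.88
position: [0.618, -0.0012, 0.2016]
tool_rot: [-3.128, -0.291, 0.0]
ft_force: [0.2, 0.7, -1.4]
grip_width: 0.133
```

Run:
```python
from h import *
hover("w20",[(319,171)])
go((.6169,-.0009,.20),-1.3845)
```

```text
exp +x hole (y bias 2mm) [319.2 170.1] -x [319.2 209.8] leg end [319.4 189.5] pos [ 0.6183 -0.0011  0.2022] F [-0.2 -0.2 -1.9]
hole [318.3 170.7] 105 tool mm [ 20.9   1.  159.2]
tool-shift cm [-0.14 -0.04  0.22] jaw heading -1.385 tool x [0.983 0.185 0.001] z [ 0.001  0.    -1.   ] q7 -1.71
spin about tool z -0.0 (do the spin last, shifts in the old axes)
```

View pics/w20.png

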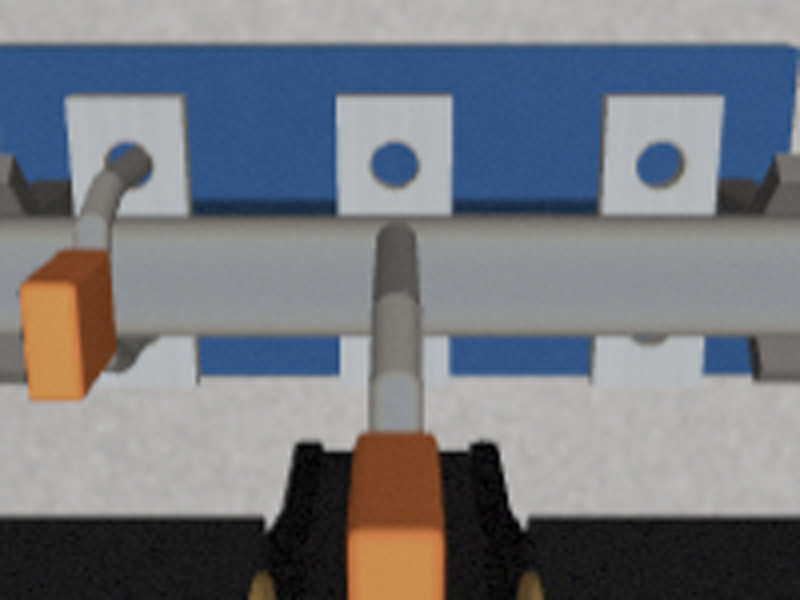

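Call:
play_rows(motion=[[1, -0.1, -0.04, 0, 0], [1, 0, 0, 2, 0], [1, 0, 0, 2.5, 0], [1, 0, 0, 2, 0], [1, 0, 0, 1, 0], [1, 0, 0, 0, 0], [1, 0, 0, 0, 0]])

```text
time: 29.8
position: [0.6175, -0.0009, 0.1273]
tool_rot: [3.128, 0.292, 0.002]
ft_force: [0.5, 0.2, -0.6]
grip_width: 0.131
```

Run:
```python
from h import *
hover("w21")
```

```text
exp +x hole (y bias 2mm) [319.4 187.2] -x [319.3 237. ] leg end [319.4 189.5] pos [ 0.6176 -0.0009  0.1274] F [ 0.5  0.1 -0.8]
```

View pics/w21.png

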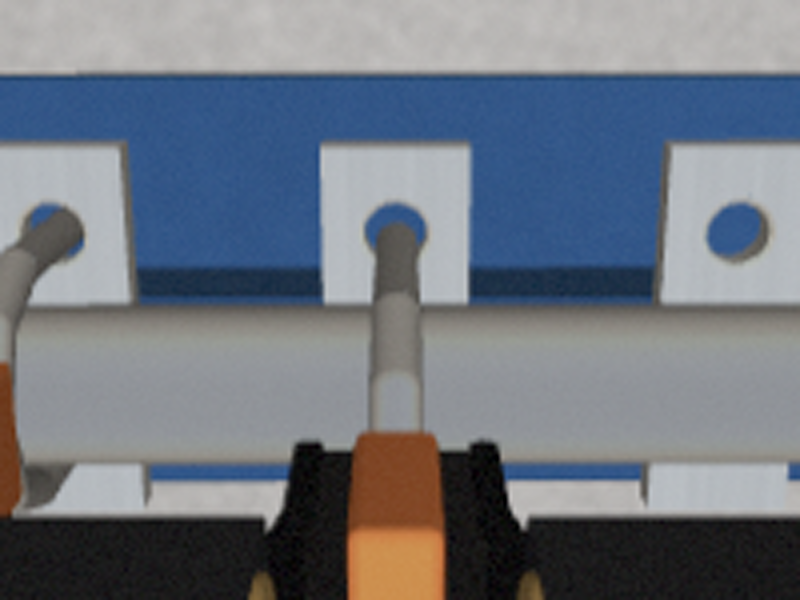

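Same picture as for the first one; insert.

Call:
play_rows(motion=[[1, 0, 0, 0.8, 0], [1, 0, 0, 0.7, 0], [1, 0, 0, 0.6, 0], [1, 0, 0, 0.4, 0], [1, 0, 0, 0.2, 0], [1, 0, 0, 0, 0]])

```text
time: 30.6
position: [0.6169, -0.001, 0.0994]
tool_rot: [-3.128, -0.292, 0.0]
ft_force: [-0.2, 0.4, -0.9]
grip_width: 0.136
```

Run:
```python
from h import *
hover("w22")
shot("side","s22",4,(260,150,400,270))
```

```text
exp +x hole (y bias 2mm) [319.5 196.5] -x [319.4 251.3] leg end [319.4 189.5] pos [ 0.617  -0.001   0.0996] F [-0.9 -0.4  0.1]
```

View pics/w22.png

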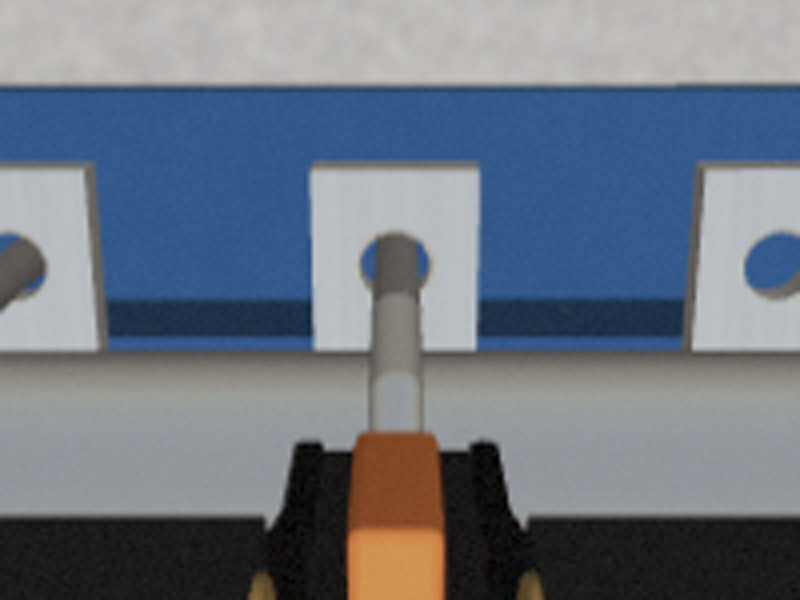

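Call:
play_rows(motion=[[0.75, 0, 0, 0, 0], [0.75, 0, 0, 0, 0], [0.75, 0, 0, 0, 0], [0.75, 0, 0, -2, 0], [0.75, 0, 0, -4, 0], [0.7, 0, 0, -5, 0], [0.55, 0, 0, -5, 0], [0.55, -3.33, 4.45, 0, 0], [0.55, -3.33, 4.45, 0, 0], [0.55, -3.33, 4.45, 0, 0], [0.55, -3.33, 4.45, 0, 0], [0.55, -3.33, 4.45, 0, 0], [0.55, -3.33, 4.45, 0, 0], [0.55, -3.33, 4.45, 0, 0], [0.55, 0, 0, 3, 0.121], [0.55, 0, 0, 2.9, 0.121], [0.55, 0, 0, 0, 0], [0.55, 0, 0, 0, 0]])

```text
time: 32.95
position: [0.4464, -0.3502, 0.2024]
tool_rot: [3.139, -0.084, 0.003]
ft_force: [-0.9, -0.6, -0.4]
grip_width: 0.453
```

Run:
```python
from h import *
im,K,T=shot("wrist","w23",4,(250,120,400,260))
A,B,_=tab(im,K,T,(318,205),.098); tt=T_tool(); R0=tt[:3,:3]
print("tool:",(R0.T@(A-tt[:3,3])*1000).round(1),(R0.T@(B-tt[:3,3])*1000).round(1), tt[:3,3])
shot("side","s23",4,(260,150,400,270))
```

```text
blob 313 190 14 36 c [319.6 208.2]
tool: [-12.8   2.3  88.6] [ 11.    2.4 120.6] [ 0.4465096  -0.35041791  0.20257837]
```

View pics/w23.png

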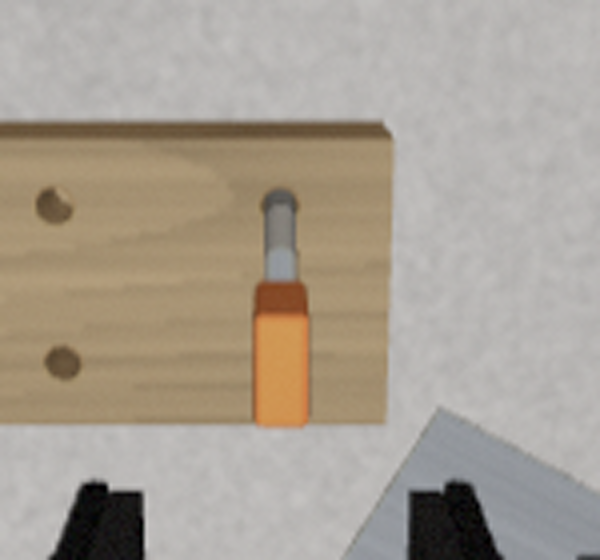

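View pics/s23.png

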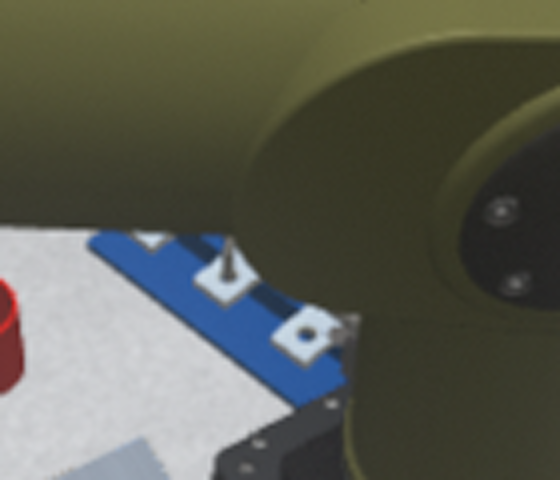

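Call:
play_rows(motion=[[0.55, -0.05, 0.03, 3, 0], [0.55, 0, 0, 3, 0], [0.55, 0, 0, 3, 0], [0.55, 0, 0, 2.5, 0], [0.55, 0, 0, 0, 0], [0.55, 0, 0, 0, 0], [0.8, 0, 0, 0, 0], [1, 0, 0, 0, 0], [1, 0, 0, 0, 0], [1, 0, 0, 0, 0], [1, 0, 0, 0, 0], [1, 0, 0, 0, 0], [1, 0, 0, -1, 0], [1, 0, 0, -3, 0], [1, 0, 0, -5, 0], [1, 0, 0, -5, 0], [1, 0, 0, -2, 0], [1, 0, 0, 0, 0], [1, 0, 0, 0, 0]])

```text
time: 35.42
position: [0.4438, -0.35, 0.2434]
tool_rot: [-3.138, 0.088, 0.004]
ft_force: [0.8, -0.5, -1.3]
grip_width: 0.129
```

Run:
```python
from h import *
hover("w24")
print(ctrl.get_state()["grip_width"])
go((.6298,-.0695,.20),-1.3845)
```

```text
exp +x hole (y bias 2mm) [318.8 163.9] -x [318.8 199.5] leg end [319. 190.] pos [ 0.4437 -0.35    0.2433] F [-0.2  0.1 -1.1]
0.13589635690693974
tool-shift cm [ 17.01 -29.04   4.36] jaw heading -1.627 tool x [ 0.998 -0.056 -0.003] z [-0.003  0.003 -1.   ] q7 -1.166
spin about tool z -0.242 (do the spin last, shifts in the old axes)
```

View pics/w24.png

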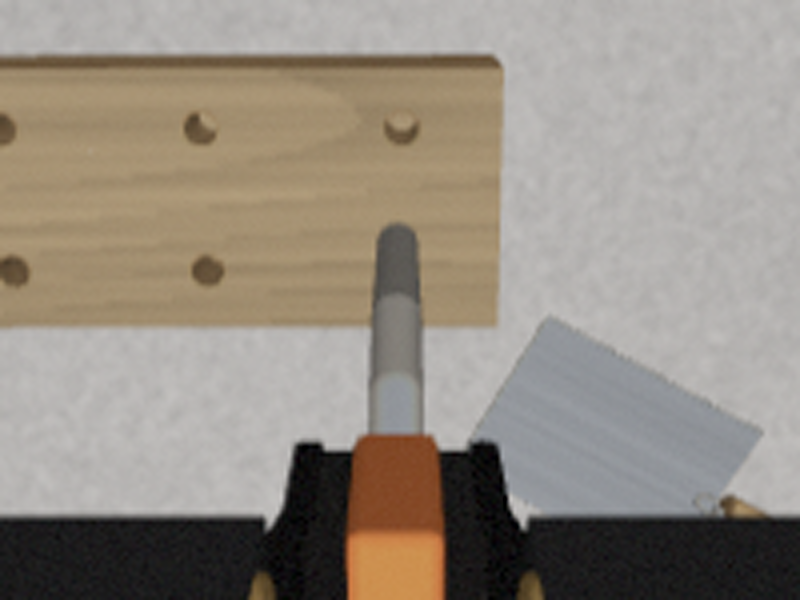

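Call:
play_rows(motion=[[1, 2.41, -4.15, 0, 0], [1, 2.41, -4.15, 0, 0], [1, 2.41, -4.15, 0, 0], [1, 2.41, -4.15, 0, 0], [1, 2.41, -4.15, 0, 0], [1, 2.41, -4.15, 0, 0], [1, 2.41, -4.15, 0, 0], [1, 0, 0, 0, -0.121], [1, 0, 0, 2, -0.121], [1, 0, 0, 2.3, 0], [1, 0, 0, 0, 0], [1, 0, 0, 0, 0]])

```text
time: 36.98
position: [0.6296, -0.0698, 0.2024]
tool_rot: [-3.128, -0.292, 0.001]
ft_force: [0.6, -0.6, -0.8]
grip_width: 0.134
```

Run:
```python
from h import *
hover("w25",[(319,171)])
go((.6298,-.0695,.20),-1.3845)
```

```text
exp +x hole (y bias 2mm) [319.2 169.9] -x [319.2 209.5] leg end [319.4 189.5] pos [ 0.6299 -0.0698  0.203 ] F [ 0.7 -0.4 -0.8]
hole [318.6 169.2] 105 tool mm [ 22.4   1.2 160. ]
tool-shift cm [-0.   -0.03  0.3 ] jaw heading -1.385 tool x [0.983 0.185 0.001] z [ 0.001  0.    -1.   ] q7 -1.618
spin about tool z -0.0 (do the spin last, shifts in the old axes)
```

View pics/w25.png

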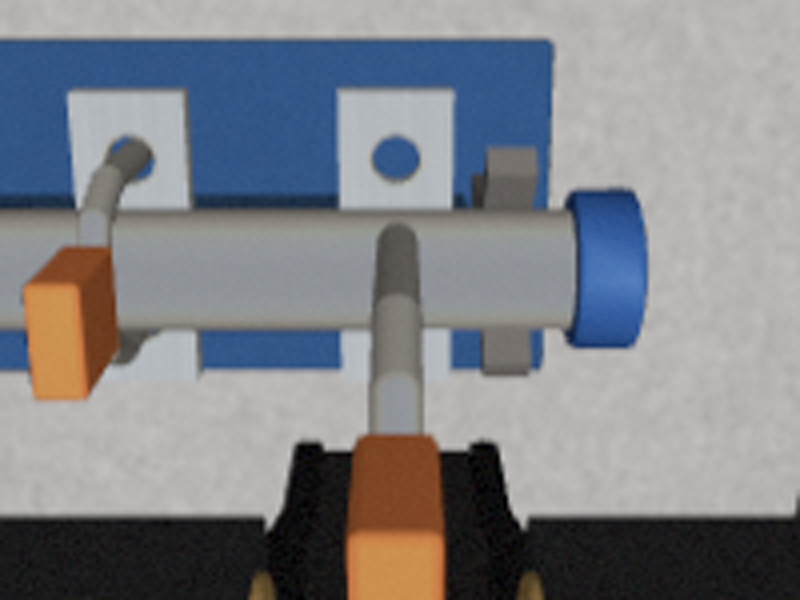

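Call:
play_rows(motion=[[1, 0.03, -0.02, 0, 0], [1, 0, 0, 2, 0], [1, 0, 0, 2.5, 0], [1, 0, 0, 2, 0], [1, 0, 0, 1.1, 0], [1, 0, 0, 0, 0], [1, 0, 0, 0, 0]])

```text
time: 37.9
position: [0.6305, -0.0695, 0.1273]
tool_rot: [3.128, 0.292, 0.002]
ft_force: [-0.5, -0.5, -0.7]
grip_width: 0.135
```

Run:
```python
from h import *
hover("w26")
```

```text
exp +x hole (y bias 2mm) [319.4 187.2] -x [319.3 236.9] leg end [319.4 189.5] pos [ 0.6305 -0.0696  0.1275] F [ 0.4  0.6 -1.8]
```

View pics/w26.png

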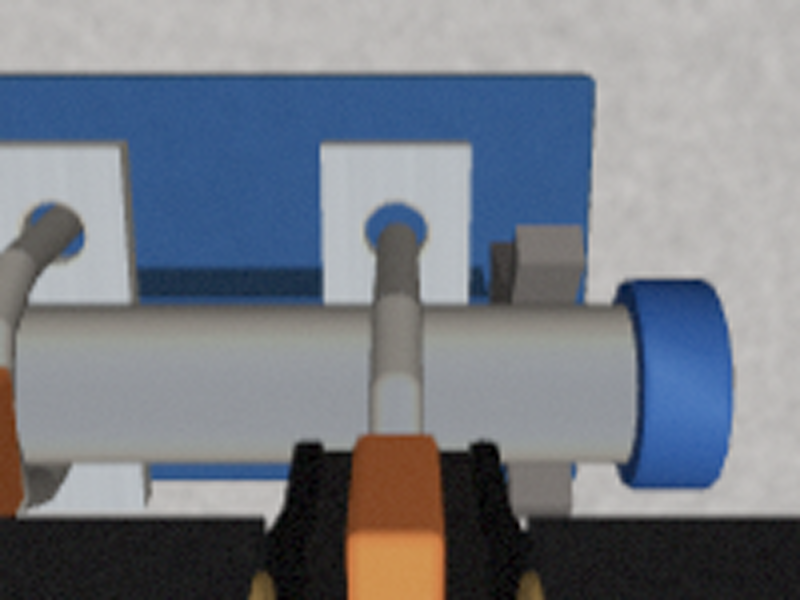

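Call:
play_rows(motion=[[1, 0, 0, 0.8, 0], [1, 0, 0, 0.7, 0], [1, 0, 0, 0.6, 0], [1, 0, 0, 0.4, 0], [1, 0, 0, 0.2, 0], [1, 0, 0, 0, 0]])

```text
time: 38.7
position: [0.6298, -0.0697, 0.0994]
tool_rot: [-3.128, -0.292, 0.0]
ft_force: [-0.7, 1.5, -1.2]
grip_width: 0.134
```

Run:
```python
from h import *
hover("w27")
```

```text
exp +x hole (y bias 2mm) [319.5 196.5] -x [319.4 251.3] leg end [319.4 189.5] pos [ 0.6299 -0.0697  0.0996] F [-0.2  0.3 -1.3]
```

View pics/w27.png

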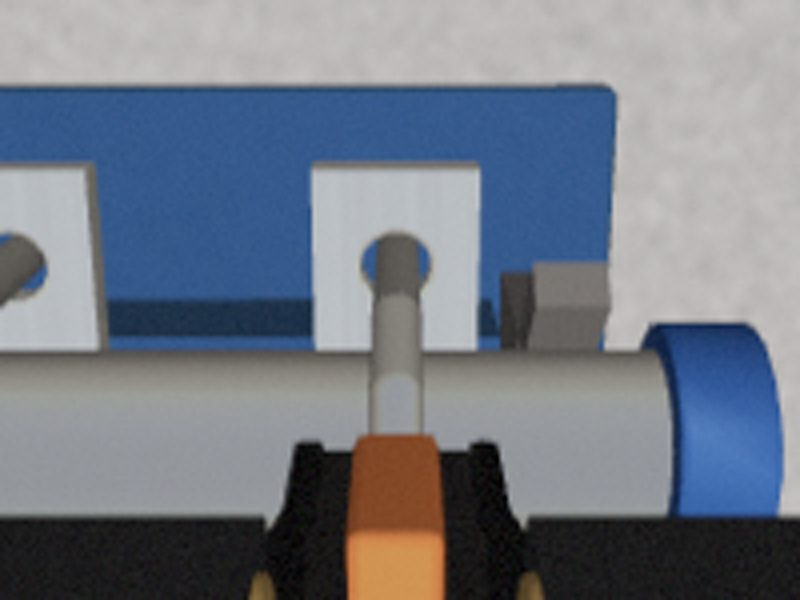

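Call:
play_rows(motion=[[0.75, 0, 0, 0, 0], [0.75, 0, 0, 0, 0], [0.75, 0, 0, 0, 0], [0.75, 0, 0, -2, 0], [0.75, 0, 0, -4, 0], [0.7, 0, 0, -5, 0], [0.55, 0, 0, -5, 0], [0, -3.8, -4, 0, 0], [0, -3.8, -4, 0, 0], [0, -3.8, -4, 0, 0], [0, -3.8, -4, 0, 0], [0, 0, 0, 0, 0], [0, 0, 0, 0, 0]])

```text
time: 40.38
position: [0.4586, 0.0525, 0.2614]
tool_rot: [3.122, 0.293, -0.004]
ft_force: [0.4, 0.1, -0.7]
grip_width: 0.966
```

Run:
```python
from h import *
im,K,T=shot("wrist","w28")
shot("side","s28",2,(160,130,480,380))
i2,K2,T2=shot("top","t28",2.6,(160,160,460,330))
print(T_tool().round(4))
for b in blobs(i2,(0,150,80),(4,255,255),50): print(b,onplane(K2,T2,b[2],.065).round(3))
```

```text
[[ 0.9827  0.1854 -0.0048  0.4586]
 [ 0.1854 -0.9827  0.0024  0.0523]
 [-0.0043 -0.0033 -1.      0.2605]
 [ 0.      0.      0.      1.    ]]
(array([120.6, 199.7]), np.int32(929), (np.float64(120.2), np.float64(199.9)), (np.float64(35.1), np.float64(35.7)), 18.4) [0.607 0.577 0.065]
```

View pics/w28.png

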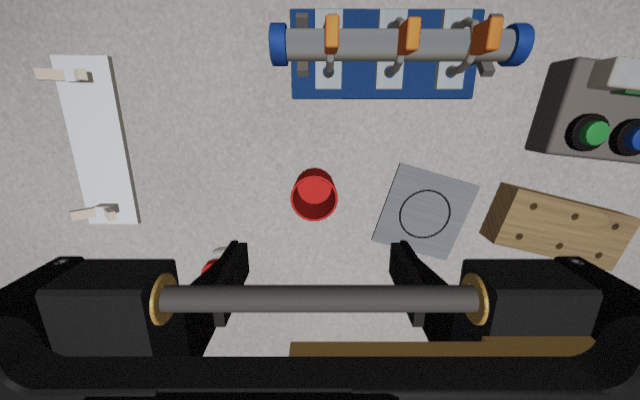

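View pics/s28.png

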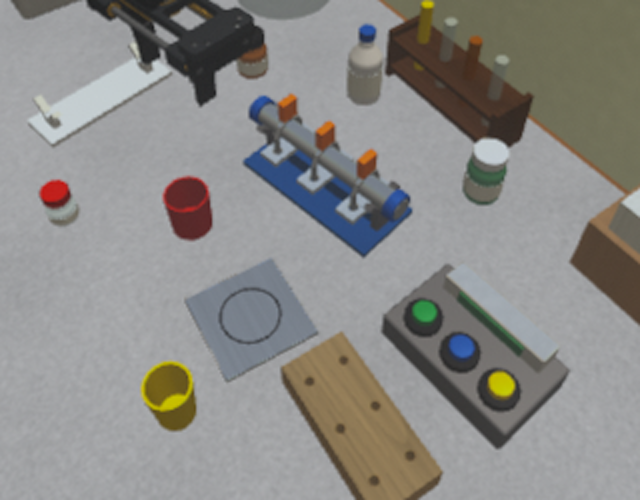

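View pics/t28.png

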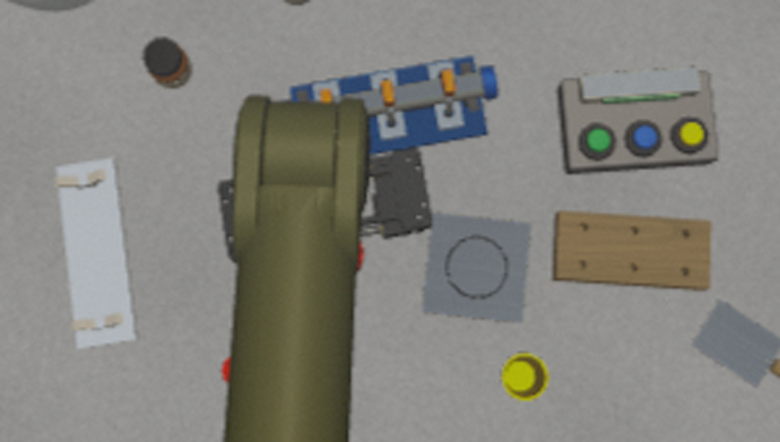

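```bash
cat >> h.py <<'E'
def cup(im,K,T,near,z=.065):
    hsv=cv2.cvtColor(im,cv2.COLOR_BGR2HSV); m=cv2.inRange(hsv,np.array((0,130,50)),np.array((6,255,255)))|cv2.inRange(hsv,np.array((174,130,50)),np.array((180,255,255)))
    m=cv2.morphologyEx(m,cv2.MORPH_CLOSE,np.ones((5,5)))
    n,l,st,c=cv2.connectedComponentsWithStats(m)
    i=min((i for i in range(1,n) if st[i,4]>100),key=lambda i:np.hypot(*(c[i]-near)))
    cs,_=cv2.findContours((l==i).astype(np.uint8),cv2.RETR_EXTERNAL,cv2.CHAIN_APPROX_NONE)
    ct=max(cs,key=len)[:,0].astype(float)
    P=np.array([onplane(K,T,p,z)[:2] for p in ct])  # project to rim plane; rim points lie nearest the camera foot-point side away
    cam=T[:2,3]; cen=P.mean(0)
    return ct,P
def fitc(P):
    A=np.c_[2*P,np.ones(len(P))]; s=np.linalg.lstsq(A,(P**2).sum(1),rcond=None)[0]; return s[:2],np.sqrt(s[2]+s[0]**2+s[1]**2)
def cupfit(im,K,T,near,z=.065,r=.029):
    ct,P=cup(im,K,T,near,z)
    c,rr=fitc(P)
    for _ in range(20):   # keep contour points consistent with the rim circle, rim is the part farthest from camera foot point
        d=abs(np.hypot(*(P-c).T)-rr); k=d<np.percentile(d,60); c,rr=fitc(P[k])
    return c,rr,d[k].max()
def ring(im,K,T,near,z=.006):
    g=cv2.cvtColor(im,cv2.COLOR_BGR2GRAY); m=cv2.inRange(g,0,85)
    n,l,st,c=cv2.connectedComponentsWithStats(m)
    i=min((i for i in range(1,n) if st[i,4]>60 and st[i,2]<110),key=lambda i:np.hypot(*(c[i]-near)))
    ys,xs=np.where(l==i); P=np.array([onplane(K,T,p,z)[:2] for p in zip(xs,ys)]); return *fitc(P),st[i]
E
python3 - <<'E'
from h import *
im,K,T=shot("wrist","w29")
b=T_tool()[:2,1]*.002
c,r,d=cupfit(im,K,T,(314,195)); print("cup",c-b,r,d)
c,r,s=ring(im,K,T,(425,213)); print("ring",c-b,r,s)
go((*(cupfit(im,K,T,(314,195))[0]-b),.14))
E
```

```text
cup [0.43765725 0.05409116] 0.028009150965482663 0.0006023536460246018
ring [ 0.42666186 -0.10962208] 0.03588356691442279 [401 190  52  49 224]
tool-shift cm [-1.97 -0.5  12.04] jaw heading -1.384 tool x [ 0.983  0.186 -0.005] z [-0.005  0.003 -1.   ] q7 -1.368
```

Call:
play_rows(motion=[[0, -1.97, -0.5, 4, 0], [0, 0, 0, 5, 0], [0, 0, 0, 3, 0], [0, 0, 0, 0, 0], [0, 0, 0, 0, 0]])

```text
time: 41.2
position: [0.4383, 0.0544, 0.1415]
tool_rot: [-3.126, -0.293, 0.005]
ft_force: [1.1, -0.2, 0.8]
grip_width: 1.0
```

Run:
```python
from h import *
im,K,T=shot("wrist","w30")
b=T_tool()[:2,1]*.002
c,r,d=cupfit(im,K,T,(318,240)); print("cup",c-b,r,d)
go((*(c-b),.03))
```

```text
cup [0.43751997 0.05418567] 0.02815366874311619 0.00041742360167978595
tool-shift cm [-8.000e-02 -1.000e-02  1.118e+01] jaw heading -1.384 tool x [ 0.983  0.186 -0.002] z [-0.002  0.    -1.   ] q7 -1.468
```

View pics/w30.png

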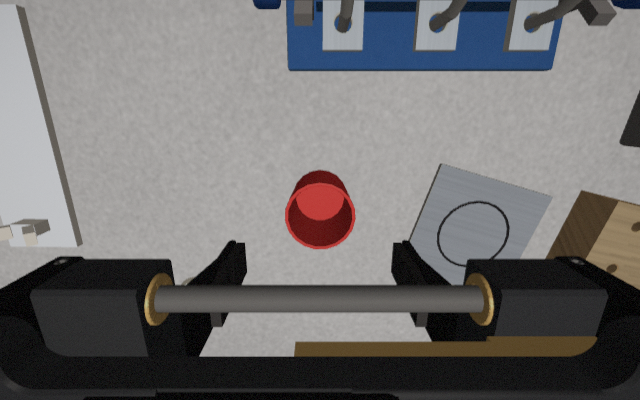

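Call:
play_rows(force=15, motion=[[0, -0.08, 0, 3.5, 0], [0, 0, 0, 3.5, 0], [0, 0, 0, 3, 0], [0, 0, 0, 1, 0], [0, 0, 0, 0, 0], [0, 0, 0, 0, 0], [0.4, 0, 0, 0, 0], [0.6, 0, 0, 0, 0], [0.6, 0, 0, 0, 0], [0.6, 0, 0, 0, 0], [0.6, 0, 0, 0, 0]])

```text
time: 42.62
position: [0.4362, 0.0534, 0.0306]
tool_rot: [3.127, 0.293, -0.007]
ft_force: [-0.7, -0.8, 1.3]
grip_width: 0.645
```

Call:
play_rows(motion=[[0.6, 0, 0, -1, 0], [0.6, 0, 0, -3, 0], [0.6, 0, 0, -3, 0], [0.6, 0, 0, 0, 0], [0.6, 0, 0, 0, 0]])

```text
time: 43.25
position: [0.4358, 0.0532, 0.1]
tool_rot: [3.126, 0.292, -0.008]
ft_force: [0.4, -0.3, -2.2]
grip_width: 0.643
```

Run:
```python
from h import *
im,K,T=shot("wrist","w31")
s=ctrl.get_state(); print(s["position"],s["ft_force"],s["grip_width"])
go((.4267,-.1096,.10))
```

```text
[0.43549069 0.05342034 0.09967834] [-1.42883207 -0.87794066 -0.52591047] 0.6419652951609661
tool-shift cm [-3.89 15.86 -0.  ] jaw heading -1.384 tool x [ 0.983  0.186 -0.006] z [-0.006 -0.001 -1.   ] q7 -1.632
```

View pics/w31.png

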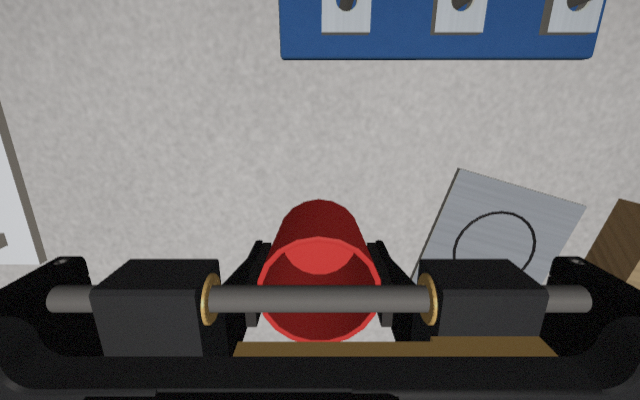

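Call:
play_rows(motion=[[0.6, -1.02, 3.97, 0, 0], [0.6, -1.02, 3.97, 0, 0], [0.6, -1.02, 3.97, 0, 0], [0.6, -1.02, 3.97, 0, 0], [0.6, 0, 0, 0, 0], [0.6, 0, 0, 0, 0]])

```text
time: 44.05
position: [0.4253, -0.1087, 0.1]
tool_rot: [-3.126, -0.294, 0.008]
ft_force: [-0.9, 0.1, -0.9]
grip_width: 0.642
```

Run:
```python
from h import *
im,K,T=shot("wrist","w32")
s=ctrl.get_state(); print(s["position"],s["ft_force"],s["grip_width"])
go((.4252,-.1105,.036))
```

```text
[ 0.42550693 -0.10837988  0.10015354] [-0.74357162  0.28297473 -0.97417357] 0.6470214356353471
tool-shift cm [-0.04  0.21  6.42] jaw heading -1.382 tool x [ 0.982  0.188 -0.005] z [-0.005  0.    -1.   ] q7 -1.229
```

View pics/w32.png

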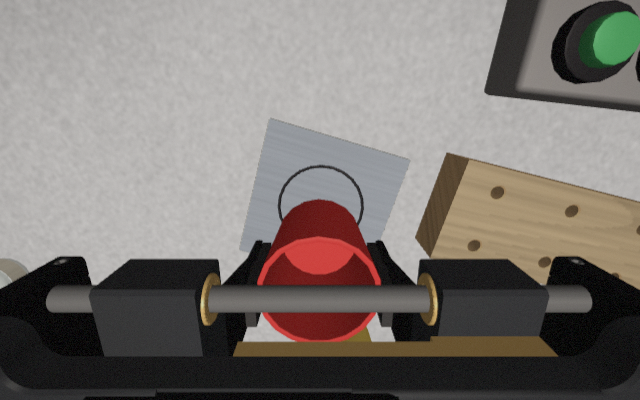

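Call:
play_rows(motion=[[0.6, -0.03, 0.13, 3, 0], [0.6, 0, 0, 2, 0], [0.6, 0, 0, 1, 0], [0.6, 0, 0, 0.3, 0], [0.6, 0, 0, 0, 0], [0.6, 0, 0, 0, 0]])

```text
time: 44.85
position: [0.4261, -0.1116, 0.0385]
tool_rot: [3.126, 0.293, -0.005]
ft_force: [-0.1, 0.1, -0.8]
grip_width: 0.643
```

Run:
```python
from h import *
im,K,T=shot("wrist","w33")
s=ctrl.get_state(); print(s["position"],s["ft_force"],s["grip_width"])
shot("side","s33",4,(220,230,360,350))
```

```text
[ 0.42600125 -0.11162719  0.03840534] [-1.09283244  0.55575181 -1.35094444] 0.6457715170153022
```

View pics/w33.png

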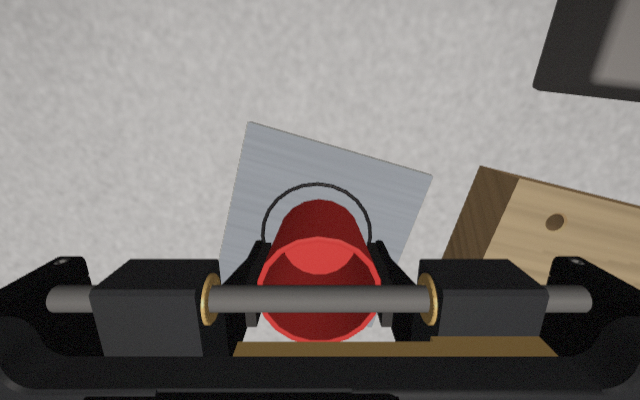

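View pics/s33.png

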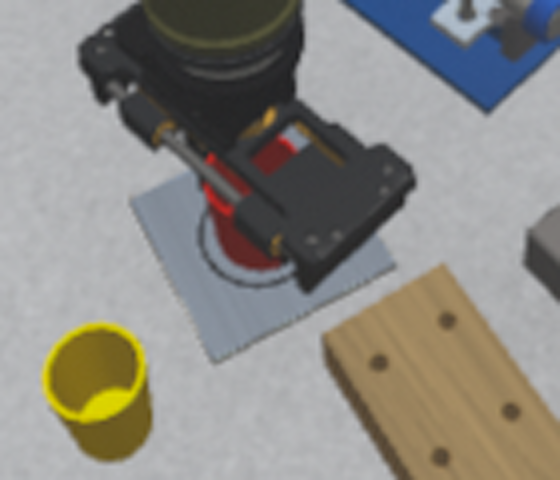

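Run:
```python
from h import *
im,K,T=shot("wrist","w33z",4,(240,165,400,265))
tt=T_tool()
for uv,z in (((319,199.5),.008),((316.5,183.5),.006)):
    print(((np.linalg.inv(tt)@np.append(onplane(K,T,uv,z),1))[:3]*1000).round(1))
```

```text
[27.6  1.6 30.1]
[37.6  0.  32.1]
```

View pics/w33z.png

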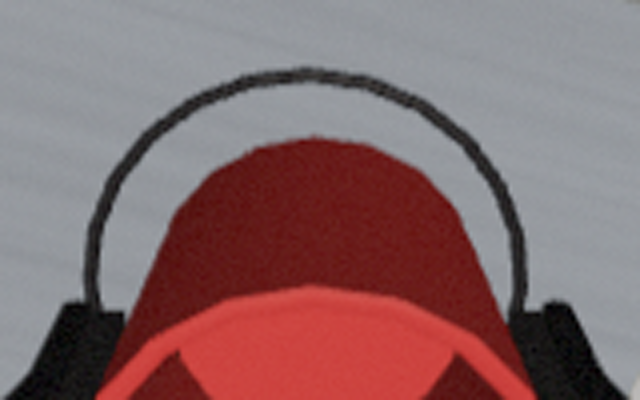

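Call:
play_rows(motion=[[0.6, 0.1, -0.17, 0, 0], [0.6, 0, 0, 0.15, 0], [0.6, 0, 0, 0, 0], [0.6, 0, 0, 0, 0]])

```text
time: 45.5
position: [0.4264, -0.1095, 0.0365]
tool_rot: [3.127, 0.293, -0.006]
ft_force: [-1.2, -0.5, 3.8]
grip_width: 0.644
```

Run:
```python
from h import *
im,K,T=shot("wrist","w34",4,(240,165,400,265))
s=ctrl.get_state(); print(s["position"],s["ft_force"],s["grip_width"])
```

```text
[ 0.4264178  -0.10951915  0.03651144] [-0.09175533 -0.02041304  4.77495741] 0.6401093569885279
```

View pics/w34.png

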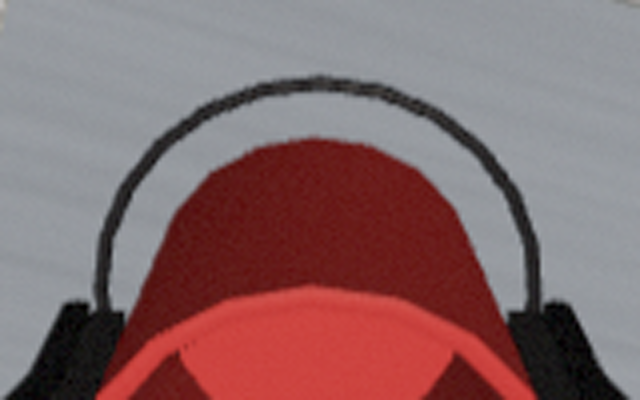

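Call:
play_rows(motion=[[0.2, 0, 0, 0, 0], [0, 0, 0, 0, 0], [0, 0, 0, 0, 0], [0, 0, 0, -2, 0], [0, 0, 0, -4, 0], [0, 0, 0, -5, 0], [0, 0, 0, -5, 0], [0, 0, 0, -5, 0], [0, 0, 0, 0, 0], [0, 0, 0, 0, 0]])

```text
time: 46.8
position: [0.4266, -0.109, 0.2455]
tool_rot: [3.127, 0.293, -0.008]
ft_force: [-0.5, 0.3, -0.7]
grip_width: 0.994
```

Run:
```python
from h import *
im,K,T=shot("wrist","w35")
tt=T_tool(); b=tt[:2,1]*.002
c,r,d=cupfit(im,K,T,(318,205)); print("cup",c-b,r,d)
shot("side","s35",4,(220,230,360,350))
go((.50,-.25,.25),-1.5)
```

```text
cup [ 0.42642706 -0.10895287] 0.028704157501050404 0.000533352314935339
tool-shift cm [ 4.63 15.25 -0.57] jaw heading -1.384 tool x [ 0.983  0.186 -0.006] z [-0.006  0.    -1.   ] q7 -0.95
spin about tool z 0.116 (do the spin last, shifts in the old axes)
```

View pics/w35.png

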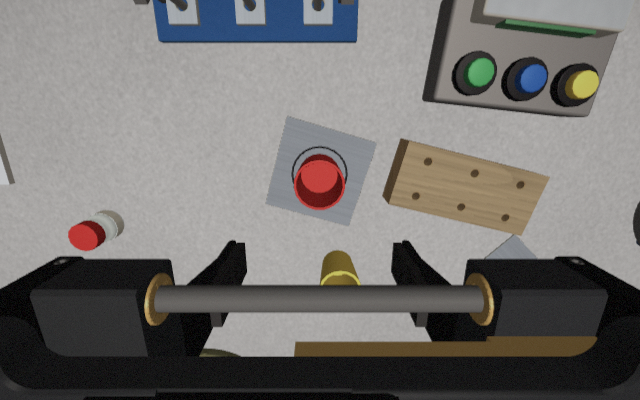

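View pics/s35.png

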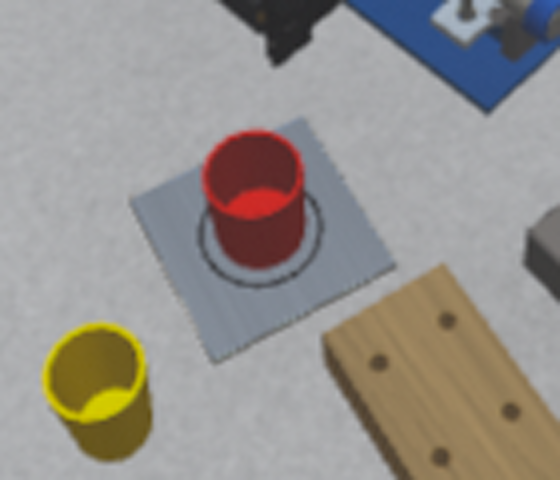

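Call:
play_rows(motion=[[0.5, 2.2, 4.3, 0, 0], [1, 2.2, 4.3, 0, 0], [1, 2.2, 4.3, 0, 0], [1, 2.2, 4.3, 0, 0], [1, 2.2, 4.3, 0, 0], [1, 0, 0, 2, 0.1], [1, 0, 0, 2, 0], [1, 0, 0, 0, 0], [1, 0, 0, 0, 0], [1, 0, 0, 0, 0]])

```text
time: 48.15
position: [0.5692, -0.293, 0.2075]
tool_rot: [3.136, 0.141, -0.01]
ft_force: [0.3, 0.1, -0.1]
grip_width: 0.016
```

```bash
cat >> h.py <<'E'
KEYS=(("green",(45,100,60),(85,255,255)),("blue",(100,120,60),(125,255,255)),("yellow",(22,130,90),(34,255,255)))
E
python3 - <<'E'
from h import *
im,K,T=shot("wrist","w36"); s=ctrl.get_state(); tt=T_tool(s); b=tt[:3,1]*.002
T=T.copy(); T[:3,3]-=b
it,Kt,Tt=shot("top"); isd,Ks,Ts=shot("side","s36")
print(tt.round(3),s["grip_width"])
cv2.imwrite("pics/t36.png",cv2.resize(it[160:330,160:460],None,fx=2.6,fy=2.6))
for n,lo,hi in KEYS:
    for nm,i in (("w",im),("t",it),("s",isd)):
        print(n,nm,[(x[0],x[1]) for x in blobs(i,lo,hi,30)])
E
```

```text
[[ 0.996  0.09  -0.006  0.569]
 [ 0.089 -0.996 -0.002 -0.293]
 [-0.006  0.002 -1.     0.207]
 [ 0.     0.     0.     1.   ]] 0.010875582793110251
green w [(array([275.5, 185.3]), np.int32(609))]
green t []
green s [(array([371.9, 285.5]), np.int32(122))]
blue w [(array([104.8, 115.1]), np.int32(6247)), (array([610.1, 160.9]), np.int32(357)), (array([329.5, 185.6]), np.int32(604)), (array([632.7, 266.4]), np.int32(596))]
blue t [(array([270.7, 142.3]), np.int32(45)), (array([318.2, 188.5]), np.int32(58)), (array([347.8, 190.9]), np.int32(50)), (array([296. , 192.2]), np.int32(57)), (array([534.3, 231.7]), np.int32(4134)), (array([269.2, 204.5]), np.int32(51)), (array([310.5, 211.8]), np.int32(589))]
blue s [(array([288.8, 182.9]), np.int32(59)), (array([322.4, 231.7]), np.int32(972)), (array([330.6, 222.4]), np.int32(38)), (array([390.4, 302.9]), np.int32(129))]
yellow w [(array([380.9, 185.3]), np.int32(152))]
yellow t [(array([277.9, 111.2]), np.int32(40)), (array([361.5, 304.5]), np.int32(251))]
yellow s [(array([244.7, 326.8]), np.int32(697)), (array([410.2, 322.1]), np.int32(164))]
```

View pics/w36.png

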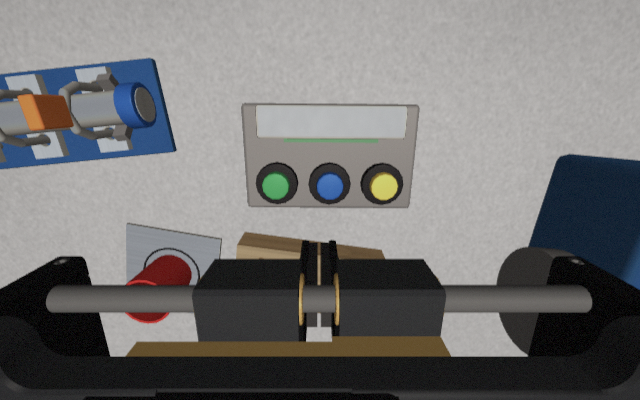

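View pics/t36.png

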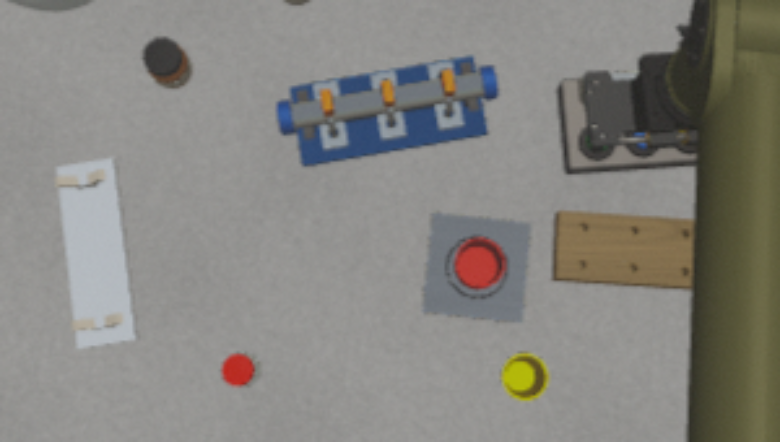

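View pics/s36.png

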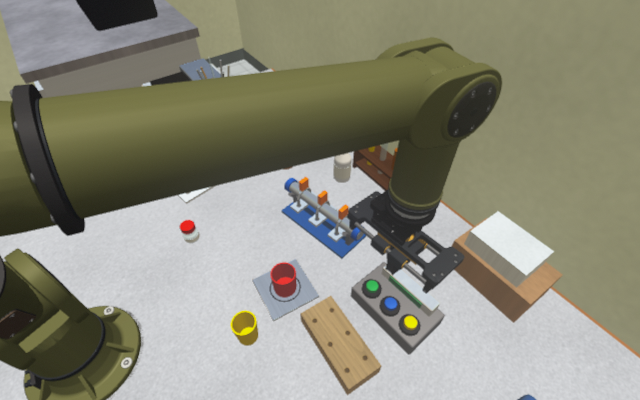

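Run:
```python
from h import *
im,K,T=shot("wrist"); tt=T_tool(); T=T.copy(); T[:3,3]-=tt[:3,1]*.002
ct=optics.calibration("top");cs=optics.calibration("side")
for n,w,t,s in (("green",(275.5,185.3),(389.6,213.5),(371.9,285.5)),("blue",(329.5,185.6),(407.7,212.3),(390.4,302.9)),("yellow",(383.7,185.8),(425.7,211.),(410.2,322.1))):
    print(n,"wt",tri([(K,T,w),(ct["K"],ct["pose"],t)]).round(4),"ws",tri([(K,T,w),(cs["K"],cs["pose"],s)]).round(4),"all",tri([(K,T,w),(ct["K"],ct["pose"],t),(cs["K"],cs["pose"],s)]).round(4), "z.045",onplane(K,T,w,.045).round(4))
P=[onplane(K,T,w,z) for z in (.035,.045,.055) for w in ((275.5,185.3),(383.7,185.8))]
print([np.linalg.norm(P[2*i]-P[2*i+1]).round(4) for i in range(3)])
```

```text
green wt [ 0.5749 -0.248   0.0661] ws [ 0.5747 -0.2496  0.0664] all [ 0.5751 -0.2486  0.0649] z.045 [ 0.5688 -0.2462  0.045 ]
blue wt [ 0.5794 -0.3025  0.0678] ws [ 0.5793 -0.3038  0.0663] all [ 0.5796 -0.3033  0.0656] z.045 [ 0.5737 -0.3043  0.045 ]
yellow wt [ 0.5841 -0.3569  0.0688] ws [ 0.5837 -0.3586  0.0648] all [ 0.5841 -0.3583  0.0647] z.045 [ 0.5787 -0.3627  0.045 ]
[np.float64(0.1206), np.float64(0.1169), np.float64(0.1132)]
```

Run:
```python
from h import *
go((.5795,-.3035,.090),-1.484)
```

```text
tool-shift cm [ 1.03  1.11 11.69] jaw heading -1.482 tool x [ 0.996  0.089 -0.007] z [-0.007 -0.002 -1.   ] q7 -1.38
spin about tool z 0.002 (do the spin last, shifts in the old axes)
```

Call:
play_rows(motion=[[1, 1.03, 1.11, 3, 0], [1, 0, 0, 4, 0], [1, 0, 0, 3, 0], [1, 0, 0, 1.7, 0], [1, 0, 0, 0, 0], [1, 0, 0, 0, 0]])

```text
time: 49.1
position: [0.5803, -0.3034, 0.0908]
tool_rot: [3.137, 0.14, -0.008]
ft_force: [-0.2, 0.5, -0.2]
grip_width: 0.005
```

Run:
```python
from h import *
im,K,T=shot("wrist","w37"); shot("side","s37",4,(330,240,470,360))
s=ctrl.get_state(); print(s["position"],s["ft_force"])
```

```text
[ 0.58029795 -0.30352775  0.09093339] [ 0.02016834  0.5967078  -0.21004837]
```

View pics/w37.png

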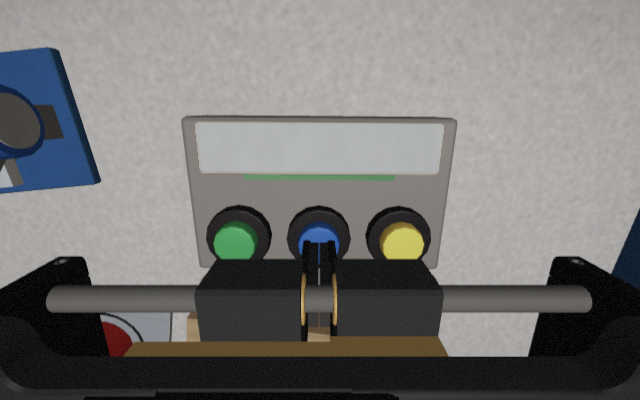

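View pics/s37.png

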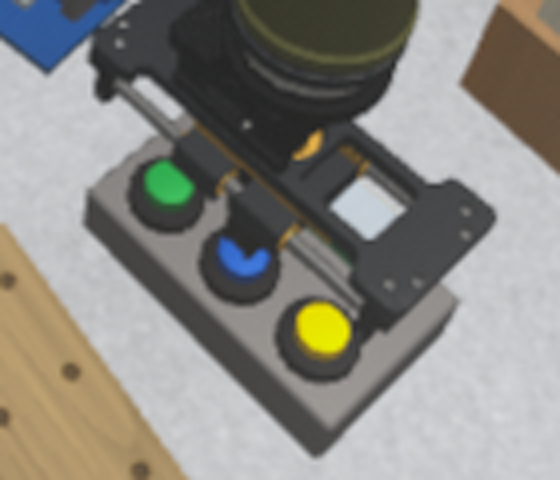

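Call:
play_rows(motion=[[1, 0, 0, 1, 0], [1, 0, 0, 0.5, 0], [1, 0, 0, 0.4, 0], [1, 0, 0, 0, 0]])

```text
time: 49.7
position: [0.5791, -0.3034, 0.0704]
tool_rot: [3.137, 0.14, -0.012]
ft_force: [-1.6, -0.4, 4.1]
grip_width: 0.002
```

Call:
play_rows(motion=[[1, 0, 0, 0.3, 0], [1, 0, 0, 0.2, 0], [1, 0, 0, 0, 0]])

```text
time: 50.08
position: [0.5792, -0.3034, 0.0692]
tool_rot: [3.136, 0.14, -0.013]
ft_force: [-8.5, 1.0, 21.3]
grip_width: 0.008
```

Call:
play_rows(motion=[[1, 0, 0, -0.5, 0], [1, 0, 0, -1, 0], [1, 0, 0, -2, 0], [1, 0, 0, 0, 0], [1, 0, 0, 0, 0]])

```text
time: 50.7
position: [0.5793, -0.3033, 0.1002]
tool_rot: [3.138, 0.14, -0.012]
ft_force: [1.4, -0.3, -0.2]
grip_width: 0.007
```

Call:
play_rows(motion=[[1, 0, 2.75, 0, 0], [1, 0, 2.75, 0, 0], [1, 0, 0, 0, 0], [1, 0, 0, 0, 0]])

```text
time: 51.2
position: [0.5841, -0.3568, 0.0997]
tool_rot: [-3.138, -0.141, 0.012]
ft_force: [0.1, 0.0, 0.2]
grip_width: 0.002
```

Run:
```python
from h import *
im,K,T=shot("wrist","w38"); i,_,_=shot("side","s38",3,(200,160,460,360))
s=ctrl.get_state(); print(s["position"],s["ft_force"])
go((.584,-.3583,.0745))
```

```text
[ 0.58446063 -0.35630451  0.10015275] [ 0.52254746 -0.04625181  0.56894974]
tool-shift cm [-0.04  0.2   2.57] jaw heading -1.479 tool x [ 0.996  0.091 -0.008] z [-0.008 -0.    -1.   ] q7 -1.354
```

View pics/s38.png

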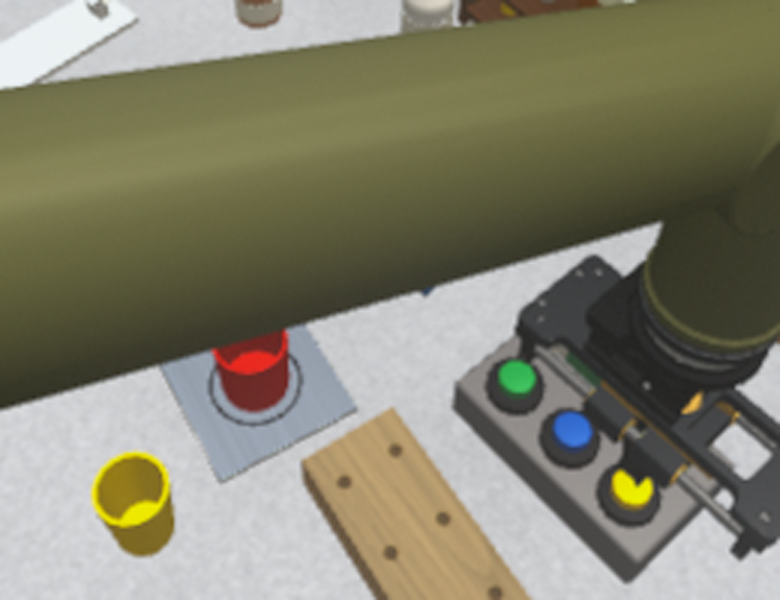

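View pics/w38.png

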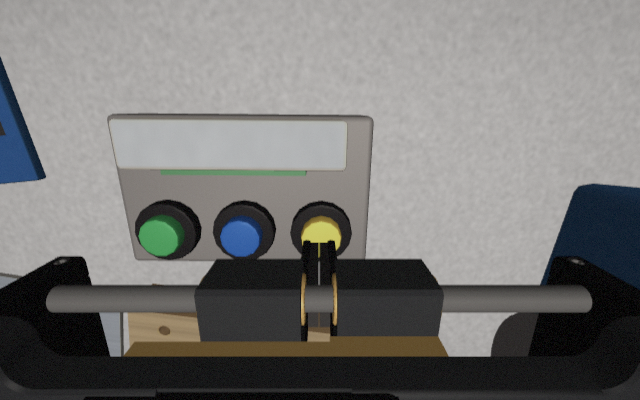

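Call:
play_rows(motion=[[1, 0, 0.1, 1.5, 0], [1, 0, 0, 1, 0], [1, 0, 0, 0.5, 0], [1, 0, 0, 0.3, 0], [1, 0, 0, 0, 0]])

```text
time: 51.92
position: [0.5838, -0.3586, 0.0694]
tool_rot: [3.137, 0.14, -0.014]
ft_force: [-6.3, 2.1, 12.1]
grip_width: 0.004
```

Call:
play_rows(motion=[[1, 0, 0, 0.2, 0], [1, 0, 0, 0, 0]])

```text
time: 52.18
position: [0.5839, -0.3586, 0.0692]
tool_rot: [3.137, 0.14, -0.014]
ft_force: [-9.0, 3.5, 21.0]
grip_width: 0.006
```

Call:
play_rows(motion=[[1, 0, 0, -0.5, 0], [1, 0, 0, -1, 0], [1, 0, 0, -2, 0], [1, 0, 0, 0, 0], [1, 0, -3.67, 0, 0], [1, 0, -3.67, 0, 0], [1, 0, -3.66, 0, 0], [1, 0, 0, 0, 0], [1, 0, 0, 0, 0]])

```text
time: 53.3
position: [0.5745, -0.2505, 0.1001]
tool_rot: [3.137, 0.139, -0.012]
ft_force: [0.1, -0.2, -0.3]
grip_width: 0.006
```

Run:
```python
from h import *
im,K,T=shot("wrist","w39"); i,_,_=shot("side","s39",3,(200,160,460,360))
s=ctrl.get_state(); print(s["position"],s["ft_force"])
go((.575,-.2488,.0745))
```

```text
[ 0.57438499 -0.2512467   0.09996572] [-0.33525157 -1.42773376  0.67991604]
tool-shift cm [ 0.1  -0.24  2.55] jaw heading -1.484 tool x [ 0.996  0.087 -0.008] z [-0.008 -0.002 -1.   ] q7 -1.501
```

View pics/s39.png

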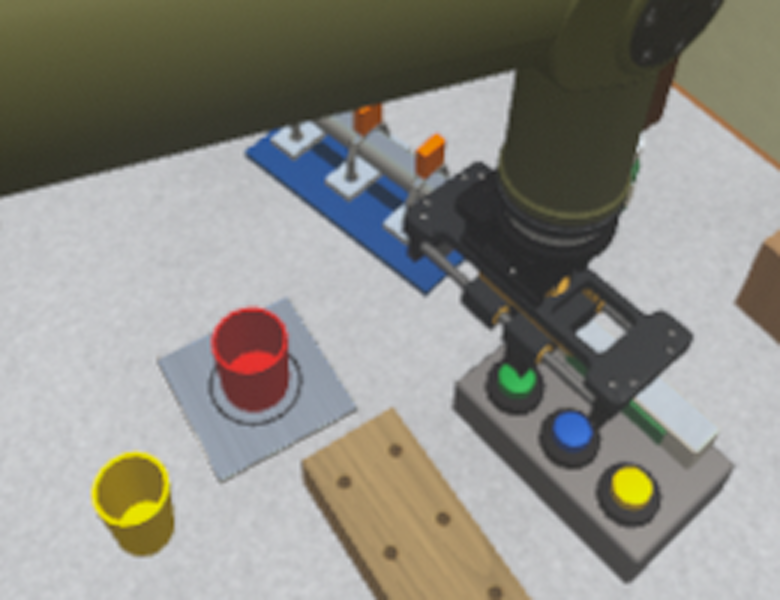

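View pics/w39.png

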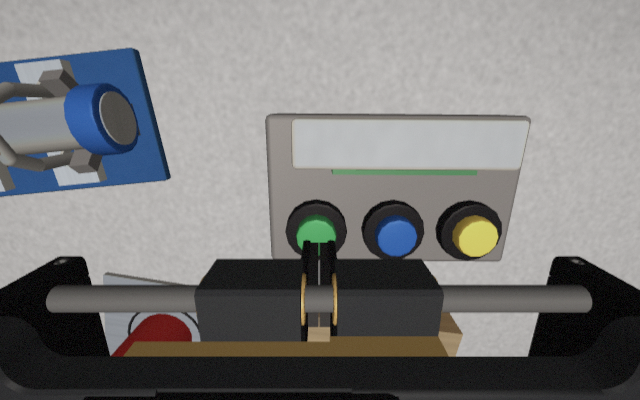

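Call:
play_rows(motion=[[1, 0, -0.1, 1.5, 0], [1, 0, 0, 1, 0], [1, 0, 0, 0.5, 0], [1, 0, 0, 0.3, 0], [1, 0, 0, 0.2, 0], [1, 0, 0, 0, 0]])

```text
time: 54.15
position: [0.5738, -0.249, 0.0691]
tool_rot: [3.135, 0.139, -0.015]
ft_force: [-9.8, 0.8, 25.8]
grip_width: 0.004
```

Call:
play_rows(motion=[[1, 0, 0, -0.5, 0], [1, 0, 0, -1, 0], [1, 0, 0, -3, 0], [1, 0, 0, -5, 0], [1, 0, 0, -5, 0], [1, -2, 6, -3, 0], [1, -2, 5.5, 0, 0], [1, -2, 5.5, 0, 0], [1, -2, 5.5, 0, 0], [1, -2, 5.5, 0, 0], [1, -2, 5, 0, 0], [1, 0, 0, 0, 0], [1, 0, 0, 0, 0]])

```text
time: 55.78
position: [0.4875, -0.5803, 0.2374]
tool_rot: [-3.137, -0.141, 0.01]
ft_force: [0.2, 0.7, -0.4]
grip_width: 0.007
```

Run:
```python
from h import *
shot("top","t40",2.6,(160,160,460,330)); i,_,_=shot("side","s40",2,(160,120,480,380))
s=ctrl.get_state(); print(s["position"],s["ft_force"],s["time"])
```

```text
[ 0.48834262 -0.57913749  0.2381938 ] [ 0.55746245 -0.28307076 -0.48048547] 55.875
```

View pics/t40.png

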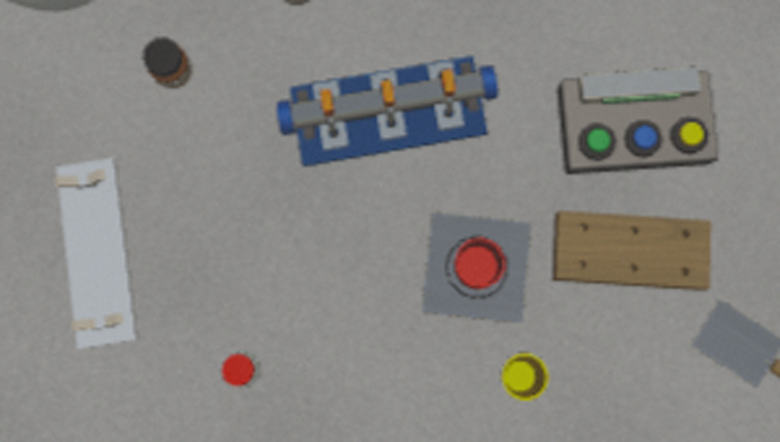

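View pics/s40.png

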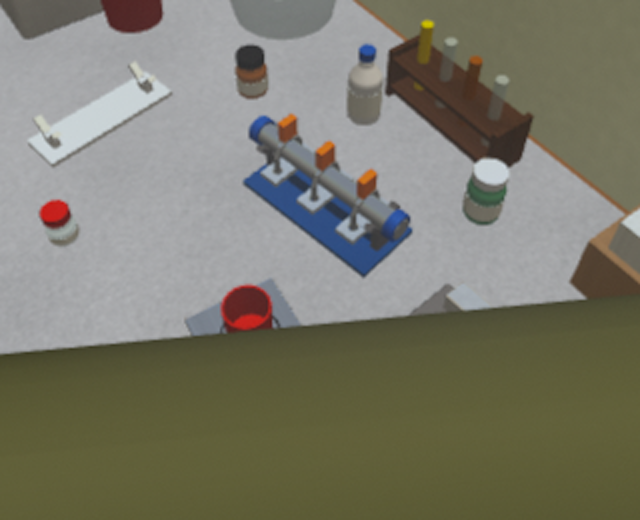

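Run:
```python
from h import *
t=shot("top"); s=shot("side")
f=lambda im,x0,x1:[b[2] for b in sorted(blobs(im[0],(4,140,90),(20,255,255),12),key=lambda b:b[0][0]) if x0<b[0][0]<x1 and 170<b[0][1]<235]
a,b=f(t,270,350),f(s,280,370); print(a,b)
for p,q in zip(a,b): print(tri([(t[1],t[2],p),(s[1],s[2],q)]).round(4))
c=cupfit(t[0],t[1],t[2],(345,261)); print("cup top view",c, "ring", ring(t[0],t[1],t[2],(343,262)) )
```

```text
[(np.float64(285.5), np.float64(199.0)), (np.float64(308.6), np.float64(195.0)), (np.float64(331.9), np.float64(191.0))] [(np.float64(303.0), np.float64(183.0)), (np.float64(322.0), np.float64(197.0)), (np.float64(343.2), np.float64(211.3))]
[0.607  0.0687 0.1101]
[6.203e-01 5.000e-04 1.071e-01]
[ 0.634  -0.0692  0.1073]
cup top view (array([ 0.42961771, -0.10828921]), np.float64(0.027183391874457903), np.float64(0.000532959916705808)) ring (array([ 0.43370937, -0.10974433]), np.float64(0.027184634216432583), array([332, 251,  23,  20, 140], dtype=int32))
```

```bash
python3 -c "
from bench import ticket; print(ticket.close_job())"
```

```text
the job is handed in; nothing more can be done
None
```

I finished the job and handed it in at about 56 s, well inside the 210 s limit. No verdict came back.

- **Cartridge:** it lies in the two V-supports of the blue stand, between the collars.
- **U-bolts:** all three were in the rack, and each now sits in its own bracket. Each leg on the camera's side was seen in its hole, and none met resistance going in. A last two-view check put the tab centres at 107–110 mm above the table; seated is 109 mm.
- **Cup:** it was knocked about 25 mm before I reached it, so I measured it again before gripping it. It now stands upright in the ring. The wrist camera puts it within 1 mm of the centre. The top view agrees to about 1 mm with my early estimate of the ring's centre.
- **Keys:** pressed one at a time in the order blue, yellow, green. Each press ended hard on its stop at 21–26 N, and the last top view shows the three keys uncovered. I judged full travel from that force and the arm's height, since the key joints give no reading.
- **Bystanders:** the amber jar, green jar and white bottle were not touched and look unmoved. The arm was clear of everything at hand-in.

Two readings disagreed. The wrist camera was about 2 mm off along the jaw direction, which I corrected for. An automatic ring fit on the last top view picked up the cup's outline instead of the ring, so I discarded it.

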